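# Put the washed lids back on the canister set

### The job

The washed lids of the four canisters are stacked on the drainer, largest at the bottom. Take the stack apart and put each lid on the canister with the collar of its own colour, level and fully down on the shoulder. Set the lids down, do not drop them; leave the canisters standing where they are, and do not disturb the tumbler or the sauce bottle.

Things in the scene. Friction and masses are not known exactly. Their poses are not given: they have to be found in the camera images.
- lid_green: Dark green slip-over lid, 66 mm outside diameter, the top of the stack. Coloured skirt and rim, flat steel top, 3 mm skirt open below (60 mm inside, 24 mm deep). 27 mm high to its flat top; in the middle a round black knob 22 mm across, 20 mm tall (47 mm over all), hidden inside the lid above while stacked. Origin: centre of the open lower edge; z up.
- lid_yellow: Yellow slip-over lid, 88 mm outside diameter, stacked on the blue lid. Coloured skirt and rim, flat steel top, 3 mm skirt open below (82 mm inside, 24 mm deep). 27 mm high to its flat top; in the middle a round black knob 22 mm across, 20 mm tall (47 mm over all), hidden inside the lid above while stacked. Origin: centre of the open lower edge; z up.
- lid_blue: Blue slip-over lid, 110 mm outside diameter, stacked on the pink lid. Coloured skirt and rim, flat steel top, 3 mm skirt open below (104 mm inside, 24 mm deep). 27 mm high to its flat top; in the middle a round black knob 22 mm across, 20 mm tall (47 mm over all), hidden inside the lid above while stacked. Origin: centre of the open lower edge; z up.
- lid_pink: Pink slip-over lid, 132 mm outside diameter, the lowest of the stack, on the table. Coloured skirt and rim, flat steel top, 3 mm skirt open below (126 mm inside, 24 mm deep). 27 mm high to its flat top; in the middle a round black knob 22 mm across, 20 mm tall (47 mm over all), hidden inside the lid above while stacked. Origin: centre of the open lower edge; z up.
- canister_pink: Pink canister: steel body with a collar and neck of this colour, open, empty, loose, 132 mm outside diameter. Flat shoulder 78 mm above its underside; the neck above it is 18 mm tall, tapering from 118 to 108 mm outside. Its lid drops over the neck without force until its lower edge rests on the shoulder. Origin: centre of the underside; z up.
- canister_blue: Blue canister: steel body with a collar and neck of this colour, open, empty, loose, 110 mm outside diameter. Flat shoulder 68 mm above its underside; the neck above it is 18 mm tall, tapering from 96 to 86 mm outside. Its lid drops over the neck without force until its lower edge rests on the shoulder. Origin: centre of the underside; z up.
- canister_yellow: Yellow canister: steel body with a collar and neck of this colour, open, empty, loose, 88 mm outside diameter. Flat shoulder 58 mm above its underside; the neck above it is 18 mm tall, tapering from 74 to 64 mm outside. Its lid drops over the neck without force until its lower edge rests on the shoulder. Origin: centre of the underside; z up.
- canister_green: Dark green canister: steel body with a collar and neck of this colour, open, empty, loose, 66 mm outside diameter. Flat shoulder 50 mm above its underside; the neck above it is 18 mm tall, tapering from 52 to 42 mm outside. Its lid drops over the neck without force until its lower edge rests on the shoulder. Origin: centre of the underside; z up.
- tumbler: Pale turquoise drinking tumbler, 72 mm across the rim, 95 mm tall, loose; a bystander. Origin: centre of the underside; z up.
- sauce_bottle: Red squeeze bottle with a white pointed nozzle, 58 mm diameter, 165 mm tall, loose; a bystander. Origin: centre of the underside; z up.
Things that resemble listed ones, but are neither listed nor needed, are in the scene too. Leave any green or white look-alike of the lid_pink alone.

How it is judged:
At the end, for the whole second after the job is handed in: Each of the four lids sits on the canister of its colour: within 8 mm of its axis, its lower edge on the shoulder within 4 mm, level within 0.06 rad; every canister stands upright on the table, and all is at rest (horizontal distance between lid_pink and canister_pink below 0.008 m and z of lid_pink in the frame of canister_pink between 0.074 and 0.082 m and angle between each of lid_pink, canister_pink, lid_blue, canister_blue, lid_yellow, canister_yellow, lid_green, canister_green's own z axis and vertical below 0.06 rad and height (world z) of each of canister_pink, canister_blue, canister_yellow, canister_green below 0.004 m and linear speed of each of lid_pink, canister_pink, lid_blue, canister_blue, lid_yellow, canister_yellow, lid_green, canister_green below 0.02 m/s and horizontal distance between lid_blue and canister_blue below 0.008 m and z of lid_blue in the frame of canister_blue between 0.064 and 0.072 m and horizontal distance between lid_yellow and canister_yellow below 0.008 m and z of lid_yellow in the frame of canister_yellow between 0.054 and 0.062 m and horizontal distance between lid_green and canister_green below 0.008 m and z of lid_green in the frame of canister_green between 0.046 and 0.054 m); the robot touches nothing.
It fails at once if a canister is pushed more than 40 mm from its place (distance of any of canister_pink, canister_blue, canister_yellow, canister_green from where it was at the start of the episode above 0.04 m).
It fails at once if a lid is dropped: it moves faster than 0.7 m/s (a fall of about 25 mm) with no finger on it ((linear speed of lid_pink above 0.7 m/s and contact force between the fingers and lid_pink below 0.05 N) or (linear speed of lid_blue above 0.7 m/s and contact force between the fingers and lid_blue below 0.05 N) or (linear speed of lid_yellow above 0.7 m/s and contact force between the fingers and lid_yellow below 0.05 N) or (linear speed of lid_green above 0.7 m/s and contact force between the fingers and lid_green below 0.05 N)).
It fails at once if the tumbler is shifted more than 30 mm or knocked over (distance of tumbler from where it was at the start of the episode above 0.03 m or angle between tumbler's own z axis and vertical above 0.5 rad).
It fails at once if the sauce bottle is shifted more than 30 mm or knocked over (distance of sauce_bottle from where it was at the start of the episode above 0.03 m or angle between sauce_bottle's own z axis and vertical above 0.5 rad).
It also fails if it takes over 115 s, if anything falls off the work surface, if the arm or the gripper's body presses on something with over 40 N, if the wrist force passes 120 N, or if a joint passes its speed limit or range.

### The arm

A 6-joint arm with a two-finger parallel gripper is mounted at the origin on the work surface. World frame = base frame: x ahead of the robot, y to its left, z up, the work surface at z = 0. Lengths are in m, angles in rad, forces in N, time in s.
With the tool pointing down it reaches from about 0.375 to 0.9 m from the base axis. Payload 3.1 kg.
Tool frame: the origin (TCP) lies midway between the tips of the shut fingers; the grasp point (between the pads) lies 19 mm behind it; z points along the fingers, x is the direction in which the jaws open and shut, and the axes are right-handed (so a half turn about z gives the same grasp; the last joint's range is limited). The gripper opens to 87 mm and grips with 3 to 60 N. Pads are 19 mm wide; open, the fingers measure 117 mm over their backs; the gripper's body (75 mm by 190 mm) begins 51 mm behind the grasp point.
Start: joints at [0.944, 0.527, 1.433, -0, 1.181, -0.178], TCP at [0.271, 0.563, 0.223] pointing down, gripper open.
Joint ranges: [-3.08, 3.08], [-0.75, 2.2], [0.22, 2.44], [-1.43, 4.57], [0, 2.65], [-2.85, 2.85]. Speed limits (rad/s): [2.79, 2.79, 3.14, 3.14, 3.14, 3.14].

### API

Orientations are given as a unit quaternion [w, x, y, z].
In Python, from bench import robot gives the robot as it stands.
- The arm moves only by the tool drive_tool, never from a script. Its argument "moves" is a list of rows, each an object with "rotation": the turn, a rotation vector about the world's x, y, z in units of 10 degrees (1.0 is 10 degrees), a list of three; "translation": the shift along the world's x, y, z in m, a list of three; "fingers": the opening, from 0 (shut) to 1 (fully open). A call has 1 to 20 rows; each row shifts and turns the pose as measured when the row begins; what a row does not reach is not made up. A row lasts 1/8 s, in which the tool goes at most 62.5 mm and 10.7 degrees, less where a joint would pass 70% of its speed; a pose out of reach is approached as far as the arm can. A call is refused whole if a number of a shift passes 0.0625 or a number of a turn 1, either way. A call with a gripper value outside its range is refused whole. The fingers move at their own pace and stop on an object; the grip force is fixed at half the most. Time passes only in rows, so rows that do not move let the fingers close. It gives the time, the measured TCP pose, the force and the opening at its end, in the units of the state.
- robot.state(): the state, without advancing time (a new reading comes with each control period).
- robot.camera(name): name is "scene" or "top" or "wrist"; returns the picture (420x560x3 uint8, red, green, blue); there is no depth.
- robot.camera_params(name): a dict with "fovy" (degrees; the focal length in pixels is half the picture's height over the tangent of half this angle, whatever the lens; pixels are square), "cx", "cy" (the principal point, pixels), "view" (4x4, takes a point from world to camera coordinates). Camera axes: x right, y up, looking along -z (the intrinsics and any distortion apply to the point x, -y, -z); pixel columns grow to the right and rows downward; lengths in m; the calibration is good to about 2 mm. A picture is of the moment at which its call begins: read the wrist's pose just before it. camera_params takes no time and is no camera call; for the wrist camera it gives the pose at the moment of the call.
- robot.hand_in(): hands the job in, once; it reports no verdict.
The state is a dict: "clock": time; "joint_pos": joint angles; "joint_velocities": joint speeds; "effort": joint torques, N m; "position": TCP position; "orientation": TCP orientation; "ft_force": force on the tool from outside, world axes, zero at the start; "wrist_torque": the same for the moment, N m; "finger_gap": finger opening in m.
Only numpy, scipy, OpenCV 4.12 (cv2) and the standard library are available. Lean on these libraries where they do the work, as an engineer would, in place of code of your own. Each camera call takes 0.05 s, during which the arm holds its last target. There are 200 camera calls.

## Working session

There is one attempt and no reset: what is moved stays moved. The work goes in short steps, Python scripts to look and compute and a tool call to move; the robot and the scene stay as the last step left them, time stands still between calls to the robot, and variables do not carry over. Pictures are saved under pics/ and viewed, about 12 in all and at most 16, crops included, and the job is handed in when it is done.

Besides the shell and the picture viewer there is one more tool, called after ">>>" in YAML: its name, and indented under it one key for each argument. drive_tool: Moves the arm, as the interface text tells. Its arguments: {"type":"object","properties":{"moves":{"type":"array"}},"required":["moves"]}

```bash
mkdir -p pics
python3 - <<'E'
from bench import robot
import cv2,json
s=robot.state();print({k:(v if not hasattr(v,'tolist') else v.tolist()) for k,v in s.items()})
for n in("scene","top"):
    im=robot.camera(n);cv2.imwrite(f"pics/{n}0.png",im[:,:,::-1]);p=robot.camera_params(n);print(n,p)
E
```

```text
{'clock': 0.0, 'joint_pos': [0.943508111294775, 0.5284578164361269, 1.4338860022100726, -6.926587352345563e-06, 1.1813501565277855, -0.17850824246931865], 'joint_velocities': [-0.000894966197100066, 0.0001830724022106219, 0.0003604413227529175, -0.001049371149701103, -0.002407333432585213, -0.00024685090040071873], 'effort': [0.00045519283958128653, -44.003870487213135, -17.658984661102295, 0.06331996293738484, 0.0581745954696089, -0.00014454802112595644], 'position': [0.27072254752916863, 0.562535535137486, 0.22158192036505853], 'orientation': [0.00039512065768309646, 0.8467179821428996, 0.5320409334044759, -0.0009735387081245785], 'ft_force': [-0.5543659615180778, -0.11726814509923024, -0.3560150856462999], 'wrist_torque': [-0.0038449719638506573, 0.009204868565297612, -0.027980597001736763], 'finger_gap': 0.08694137801616635}
scene {'fovy': 51.124178734837855, 'cx': 281.16857238085936, 'cy': 212.84261404292008, 'view': array([[ 0.6949302 ,  0.71906682,  0.00386318, -0.46208928],
       [-0.61488274,  0.59144067,  0.52164849,  0.31052731],
       [ 0.37281528, -0.3648847 ,  0.85315176, -1.49423196],
       [ 0.        ,  0.        ,  0.        ,  1.        ]])}
top {'fovy': 52.28113519546709, 'cx': 287.98264574831614, 'cy': 212.8461713426015, 'view': array([[ 1.98297426e-02, -9.99803361e-01, -1.47041267e-04,
         3.97912317e-02],
       [ 9.82320458e-01,  1.94556094e-02,  1.86193441e-01,
        -6.11486546e-01],
       [-1.86153967e-01, -3.83660965e-03,  9.82513094e-01,
        -1.23754998e+00],
       [ 0.00000000e+00,  0.00000000e+00,  0.00000000e+00,
         1.00000000e+00]])}
```

View pics/scene0.png

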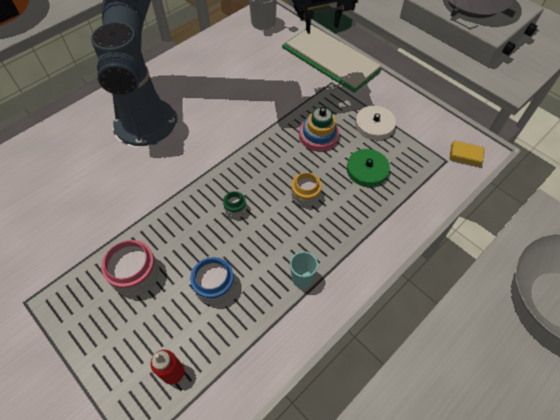

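View pics/top0.png

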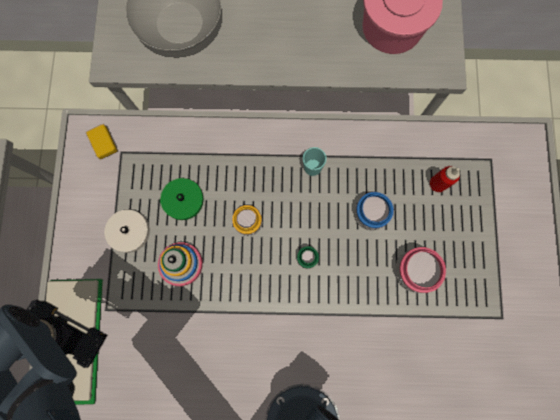

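Stack: scene (321,125), top (178,262). Could be mistaken for it or its parts: green lid, scene (370,168) / top (181,199); white lid (376,122) / (126,231); and the pink pot off the table at top (398,20). The stack of four coloured rings is the target. Canisters (top view): pink (423,270), blue (374,210), yellow (247,219), green (307,257). Tumbler (314,160), bottle (446,178).

```bash
cat > h.py <<'E'
import numpy as np,cv2
from bench import robot
H={'pink':[(160,178)],'blue':[(102,116)],'yellow':[(14,27)],'green':[(68,92)]}
def mask(im,c,smin=110,vmin=25):
    h=cv2.cvtColor(im,cv2.COLOR_RGB2HSV);m=np.zeros(im.shape[:2],np.uint8)
    for a,b in H[c]: m|=cv2.inRange(h,(a,smin,vmin),(b,255,255))
    return m
def ray(p,u,v):
    f=210/np.tan(np.radians(p['fovy']/2));R=p['view'][:3,:3];t=p['view'][:3,3]
    d=R.T@np.array([(u-p['cx'])/f,-(v-p['cy'])/f,-1.]);return -R.T@t,d/np.linalg.norm(d)
def plane(p,u,v,z):
    o,d=ray(p,u,v);return o+d*(z-o[2])/d[2]
def proj(p,X):
    f=210/np.tan(np.radians(p['fovy']/2));q=p['view'][:3,:3]@np.asarray(X)+p['view'][:3,3]
    return p['cx']+f*q[0]/-q[2],p['cy']-f*q[1]/-q[2]
def tri(rs):
    A=sum(np.eye(3)-np.outer(d,d) for o,d in rs);b=sum((np.eye(3)-np.outer(d,d))@o for o,d in rs)
    X=np.linalg.solve(A,b);return X,max(np.linalg.norm(np.cross(d,X-o)) for o,d in rs)
def shot(n,name):
    p=robot.camera_params(n);im=robot.camera(n);cv2.imwrite(f'pics/{name}.png',im[:,:,::-1]);return p,im
E
python3 - <<'E'
from h import *
ps={n:robot.camera_params(n) for n in('scene','top')}
ims={n:cv2.imread(f'pics/{n}0.png')[:,:,::-1].copy() for n in ps}
for c in H:
  for n in ps:
    m=cv2.morphologyEx(mask(ims[n],c),cv2.MORPH_CLOSE,np.ones((3,3)))
    cs,_=cv2.findContours(m,cv2.RETR_CCOMP,cv2.CHAIN_APPROX_NONE)
    for k in cs:
      if len(k)>22 and cv2.boundingRect(k)[1]>90:
        (u,v),ax,an=cv2.fitEllipse(k);print(c,n,'%.1f %.1f'%(u,v),np.round(ax,1),round(an),np.round([plane(ps[n],u,v,z)[:2] for z in(.03,.07,.09)],3).tolist())
E
python3 -c "
import cv2
a=cv2.imread('pics/scene0.png')[85:205,280:420];b=cv2.imread('pics/top0.png')[180:300,100:240]
cv2.imwrite('pics/crop1.png',cv2.resize(cv2.vconcat([a,b])if 0 else cv2.hconcat([a,b]),(784,336),interpolation=2))"
```

```text
pink scene 127.3 263.8 [43.9 52.6] 61 [[0.423, -0.344], [0.447, -0.346], [0.459, -0.347]]
pink scene 126.4 261.9 [31.  42.8] 60 [[0.417, -0.343], [0.441, -0.345], [0.453, -0.346]]
pink scene 318.7 130.6 [36.7 38.5] 101 [[0.454, 0.375], [0.476, 0.347], [0.488, 0.332]]
pink top 422.3 269.3 [43.5 45.9] 131 [[0.45, -0.356], [0.448, -0.344], [0.447, -0.338]]
pink top 423.4 269.1 [34.3 38.2] 150 [[0.451, -0.36], [0.449, -0.347], [0.447, -0.341]]
pink top 179.2 263.6 [41.6 42.8] 55 [[0.453, 0.378], [0.45, 0.367], [0.449, 0.362]]
blue scene 211.4 277.4 [39.  42.3] 65 [[0.611, -0.206], [0.628, -0.213], [0.637, -0.216]]
blue scene 211.1 275.5 [26.6 33. ] 71 [[0.607, -0.203], [0.624, -0.21], [0.632, -0.214]]
blue scene 319.6 125.6 [31.9 32.3] 60 [[0.441, 0.393], [0.464, 0.364], [0.475, 0.349]]
blue top 177.5 262.3 [35.2 36.1] 64 [[0.457, 0.383], [0.454, 0.373], [0.453, 0.368]]
blue top 374.4 209.5 [34.7 35.8] 122 [[0.632, -0.215], [0.624, -0.207], [0.62, -0.203]]
blue top 375.2 208.6 [26.  28.9] 129 [[0.634, -0.218], [0.626, -0.21], [0.622, -0.205]]
yellow scene 306.0 185.6 [25.8 29.5] 93 [[0.5
[... 661 characters left out ...]
low top 101.3 141.2 [23.3 36.2] 153 [[0.837, 0.652], [0.822, 0.634], [0.815, 0.625]]
green scene 233.9 201.5 [18.8 20.7] 86 [[0.471, -0.006], [0.493, -0.02], [0.504, -0.027]]
green scene 233.9 199.4 [ 8.8 12.1] 83 [[0.465, -0.001], [0.487, -0.016], [0.499, -0.023]]
green scene 321.4 119.9 [12.4 17.4] 94 [[0.427, 0.416], [0.451, 0.386], [0.463, 0.371]]
green top 99.3 288.8 [ 2.1 19.2] 2 [[0.374, 0.612], [0.373, 0.594], [0.373, 0.586]]
green top 173.2 259.5 [21.3 21.8] 88 [[0.465, 0.397], [0.462, 0.386], [0.461, 0.381]]
green top 307.5 256.8 [20.1 20.8] 120 [[0.481, -0.01], [0.478, -0.008], [0.476, -0.007]]
green top 307.6 256.1 [14.2 15.1] 104 [[0.484, -0.01], [0.48, -0.009], [0.478, -0.008]]
```

View pics/crop1.png

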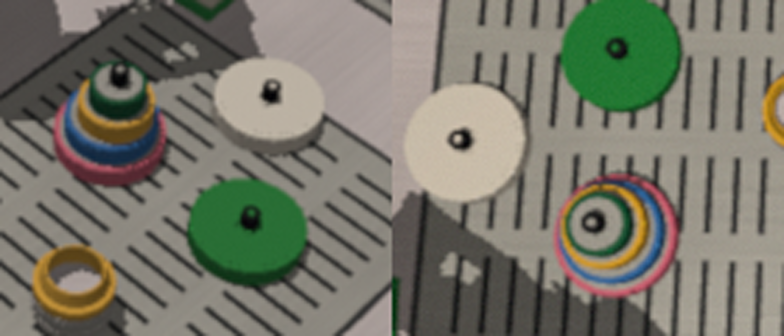

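The crop confirms it: the stack is the four-coloured tower, pink at the bottom and black knob on top. The two look-alikes are single lids. Moving over the stack for a wrist look.

>>> drive_tool:
  moves:
    - {"rotation":[0,0,0],"translation":[0.046,-0.047,0.02],"fingers":1}
    - {"rotation":[0,0,0],"translation":[0.046,-0.047,0.02],"fingers":1}
    - {"rotation":[0,0,0],"translation":[0.046,-0.047,0.02],"fingers":1}
    - {"rotation":[0,0,0],"translation":[0.046,-0.047,0.02],"fingers":1}
    - {"rotation":[0,0,0],"translation":[0,0,0],"fingers":1}
    - {"rotation":[0,0,0],"translation":[0,0,0],"fingers":1}

```text
clock: 0.85
position: [0.4409, 0.3853, 0.2933]
orientation: [0.001, 0.846, 0.533, -0.004]
ft_force: [0.1, 0.2, -0.0]
finger_gap: 0.087
```

Run:
```python
from h import *
p,im=shot('wrist','w1');print(p, robot.state()['position'],robot.state()['orientation'])
o=-p['view'][:3,:3].T@p['view'][:3,3];print('cam',o)
```

```text
{'fovy': 65.94254864171143, 'cx': 279.9957676520005, 'cy': 213.80040968636956, 'view': array([[ 0.43034209,  0.90263194, -0.0078274 , -0.53542903],
       [-0.87760385,  0.416349  , -0.23762366,  0.27227741],
       [-0.21122777,  0.10912882,  0.97132576, -0.40576523],
       [ 0.        ,  0.        ,  0.        ,  1.        ]])} [0.4410402  0.38549013 0.29337003] [ 0.00114252  0.84574764  0.53357076 -0.00344425]
cam [0.38366046 0.41421359 0.45463876]
```

View pics/w1.png

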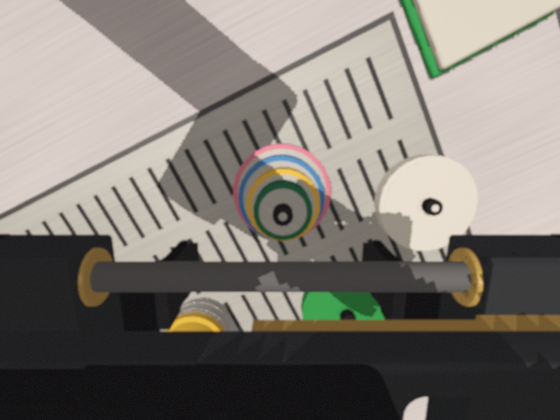

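Wrist view: stack with green rim and knob at (283,212), clear of the gripper. White look-alike at (432,205), green look-alike at (345,310). Triangulating from three views.

```bash
cat >> h.py <<'E'
def outer(p,im,c,X,r,smin=110,vmin=25):
    "centre of outer contour ellipse of colour c, blob nearest projected X within r px"
    m=cv2.morphologyEx(mask(im,c,smin,vmin),cv2.MORPH_CLOSE,np.ones((3,3)))
    cs,_=cv2.findContours(m,cv2.RETR_EXTERNAL,cv2.CHAIN_APPROX_NONE);u0=np.array(proj(p,X))
    b=None
    for k in cs:
        if len(k)<15: continue
        h=cv2.convexHull(k).reshape(-1,2);c0=h.mean(0)
        if np.linalg.norm(c0-u0)<r and (b is None or len(k)>len(b)): b=k
    if b is None: return None
    mm=np.zeros_like(m);cv2.fillConvexPoly(mm,cv2.convexHull(b),255)
    k=cv2.findContours(mm,cv2.RETR_EXTERNAL,cv2.CHAIN_APPROX_NONE)[0][0]
    return cv2.fitEllipse(k)
def knob(p,im,X,r=14):
    "centroid of the dark blob near projected X"
    g=im.max(2);m=(g<60).astype(np.uint8);n,l,s,c=cv2.connectedComponentsWithStats(m);u0=np.array(proj(p,X))
    o=[(np.linalg.norm(c[i]-u0),i) for i in range(1,n) if s[i,4]>=8 and s[i,4]<3000]
    d,i=min(o);return c[i],s[i],d
E
python3 - <<'E'
from h import *
V={}
for n in('scene','top'): V[n]=(robot.camera_params(n),cv2.imread(f'pics/{n}0.png')[:,:,::-1].copy())
V['wrist']=(robot.camera_params('wrist'),cv2.imread('pics/w1.png')[:,:,::-1].copy())
X=[.46,.375,.118];rs=[]
for n,(p,im) in V.items():
    c,s,d=knob(p,im,X);rs.append(ray(p,*c));e=outer(p,im,'green',X,25)
    print(n,c.round(1),s,round(d,1),plane(p,*c,.120).round(4), 'rim',np.round(e[0],1),np.round(e[1],1), plane(p,*e[0],.1).round(4),[round(float(x),1) for x in proj(p,X)])
print(tri(rs),tri(rs[1:]),tri([rs[0],rs[2]]))
E
```

```text
scene [322.3 109. ] [318 101  10  16  68] 3.3 [0.4514 0.3835 0.12  ] rim [321.3 121. ] [ 9.9 20.7] [0.4716 0.3596 0.1   ] [322.4, 112.4]
top [172.1 259. ] [168 256   8   7  32] 0.4 [0.4599 0.3757 0.12  ] rim [177.  259.9] [15.  23.1] [0.4589 0.3669 0.1   ] [172.6, 259.0]
wrist [282.3 213.5] [273 204  19  21 238] 4.1 [0.4575 0.3792 0.12  ] rim [282.4 209.5] [55.3 56.9] [0.4577 0.3791 0.1   ] [279.8, 216.7]
(array([0.457229  , 0.37722069, 0.12625392]), np.float64(0.003843140330472005)) (array([0.46019083, 0.37825491, 0.10984613]), np.float64(0.0004969178918260382)) (array([0.45562333, 0.37932218, 0.12604018]), np.float64(0.0006974722738897009))
```

>>> drive_tool:
  moves:
    - {"rotation":[0,0,0],"translation":[0.009,-0.004,-0.04],"fingers":1}
    - {"rotation":[0,0,0],"translation":[0.008,-0.003,-0.04],"fingers":1}
    - {"rotation":[0,0,0],"translation":[0,0,0],"fingers":1}
    - {"rotation":[0,0,0],"translation":[0,0,0],"fingers":1}

```text
clock: 1.4
position: [0.4536, 0.3833, 0.2117]
orientation: [0.0, 0.843, 0.537, -0.004]
ft_force: [-0.5, 0.8, 0.7]
finger_gap: 0.0873
```

```bash
cat > st.py <<'E'
# two-place wrist measure of a lid's rim & knob
from h import *
import sys,pickle
E
python3 - <<'E'
from h import *
p,im=shot('wrist','w2');s=robot.state()['position'];print('tcp',s,proj(p,s),proj(p,s+[0,0,.019]))
X=[.458,.378,.12]
c,st,d=knob(p,im,X);e=outer(p,im,'green',X,40);print(c,st,d,plane(p,*c,.12),'rim',e,plane(p,*e[0],.1))
import numpy as np
# earlier pose of wrist (first view matrix)
p1=dict(p);p1['view']=np.array([[.43034209,.90263194,-.0078274,-.53542903],[-.87760385,.416349,-.23762366,.27227741],[-.21122777,.10912882,.97132576,-.40576523],[0,0,0,1]])
print(tri([ray(p1,282.3,213.5),ray(p,*c)]),tri([ray(p1,282.4,209.5),ray(p,*e[0])]))
E
```

```text
tcp [0.45340429 0.38318076 0.21168395] (np.float64(279.25144990339646), np.float64(258.70329546198076)) (np.float64(278.87002137396854), np.float64(273.602436251069))
[277.75055679 222.79510022] [265 210  26  28 449] 1.4702459867277282 [0.45735195 0.37903878 0.12      ] rim ((278.0207214355469, 217.21324157714844), (72.48495483398438, 74.78295135498047), 3.059697389602661) [0.45772851 0.37881302 0.1       ]
(array([0.45680509, 0.37924098, 0.12200873]), np.float64(8.216656310680996e-05)) (array([0.45528379, 0.38004839, 0.11062438]), np.float64(6.038187659857162e-05))
```

View pics/w2.png

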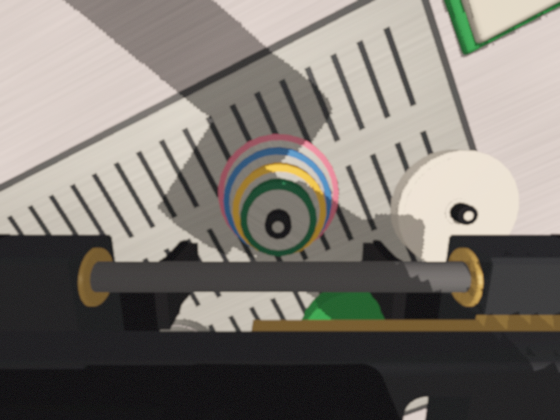

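>>> drive_tool:
  moves:
    - {"rotation":[0,0,0],"translation":[0.004,-0.004,-0.03],"fingers":1}
    - {"rotation":[0,0,0],"translation":[0,0,-0.03],"fingers":1}
    - {"rotation":[0,0,0],"translation":[0,0,-0.02],"fingers":1}
    - {"rotation":[0,0,0],"translation":[0,0,0],"fingers":1}
    - {"rotation":[0,0,0],"translation":[0,0,0],"fingers":1}

```text
clock: 2.08
position: [0.4606, 0.3846, 0.1393]
orientation: [0.001, 0.842, 0.539, 0.005]
ft_force: [0.5, -0.1, 0.8]
finger_gap: 0.087
```

>>> drive_tool:
  moves:
    - {"rotation":[0,0,0],"translation":[-0.0035,-0.0055,0],"fingers":1}
    - {"rotation":[0,0,0],"translation":[0,0,-0.014],"fingers":1}
    - {"rotation":[0,0,0],"translation":[0,0,0],"fingers":1}
    - {"rotation":[0,0,0],"translation":[0,0,0],"fingers":1}

```text
clock: 2.58
position: [0.458, 0.3795, 0.1273]
orientation: [0.001, 0.842, 0.539, 0.008]
ft_force: [-0.3, -0.7, 0.2]
finger_gap: 0.0873
```

>>> drive_tool:
  moves:
    - {"rotation":[-0.04,0.08,0],"translation":[-0.001,0,-0.016],"fingers":1}
    - {"rotation":[0,0,0],"translation":[0,0,0],"fingers":1}
    - {"rotation":[0,0,0],"translation":[0,0,0],"fingers":1}

```text
clock: 2.95
position: [0.4571, 0.3795, 0.1097]
orientation: [-0.0, 0.842, 0.539, -0.001]
ft_force: [-0.9, 0.2, 0.1]
finger_gap: 0.0873
```

>>> drive_tool:
  moves:
    - {"rotation":[0,0,0],"translation":[0,0,0],"fingers":0}
    - {"rotation":[0,0,0],"translation":[0,0,0],"fingers":0}
    - {"rotation":[0,0,0],"translation":[0,0,0],"fingers":0}
    - {"rotation":[0,0,0],"translation":[0,0,0],"fingers":0}
    - {"rotation":[0,0,0],"translation":[0,0,0],"fingers":0}
    - {"rotation":[0,0,0],"translation":[0,0,0],"fingers":0}

```text
clock: 3.7
position: [0.4573, 0.3797, 0.1103]
orientation: [-0.0, 0.842, 0.539, -0.0]
ft_force: [0.6, -0.0, 0.0]
finger_gap: 0.0352
```

>>> drive_tool:
  moves:
    - {"rotation":[0,0,0],"translation":[0,0,0],"fingers":0}
    - {"rotation":[0,0,0],"translation":[0,0,0],"fingers":0}
    - {"rotation":[0,0,0],"translation":[0,0,0],"fingers":0}
    - {"rotation":[0,0,0],"translation":[0,0,0.01],"fingers":0}
    - {"rotation":[0,0,0],"translation":[0,0,0.03],"fingers":0}
    - {"rotation":[0,0,0],"translation":[0,0,0.04],"fingers":0}
    - {"rotation":[0,0,0],"translation":[0,0,0],"fingers":0}

```text
clock: 4.58
position: [0.457, 0.3795, 0.1935]
orientation: [-0.0, 0.842, 0.539, -0.001]
ft_force: [0.0, 0.8, -1.3]
finger_gap: 0.0212
```

>>> drive_tool:
  moves:
    - {"rotation":[0,0,0],"translation":[0.01,-0.03,0.01],"fingers":0}
    - {"rotation":[0,0,0],"translation":[0.01,-0.053,0.01],"fingers":0}
    - {"rotation":[0,0,0],"translation":[0.01,-0.053,0.01],"fingers":0}
    - {"rotation":[0,0,0],"translation":[0.01,-0.053,0.01],"fingers":0}
    - {"rotation":[0,0,0],"translation":[0.01,-0.053,0.005],"fingers":0}
    - {"rotation":[0,0,0],"translation":[0.01,-0.053,0],"fingers":0}
    - {"rotation":[0,0,0],"translation":[0.01,-0.053,0],"fingers":0}
    - {"rotation":[0,0,0],"translation":[0.01,-0.053,0],"fingers":0}
    - {"rotation":[0,0,0],"translation":[0,-0.02,0],"fingers":0}
    - {"rotation":[0,0,0],"translation":[0,0,0],"fingers":0}
    - {"rotation":[0,0,0],"translation":[0,0,0],"fingers":0}

```text
clock: 5.95
position: [0.5325, -0.0538, 0.2337]
orientation: [-0.003, 0.842, 0.54, -0.005]
ft_force: [0.6, 0.2, -0.4]
finger_gap: 0.0209
```

```bash
cat > can.py <<'E'
from h import *
import sys
ZS={'pink':.078,'blue':.068,'yellow':.058,'green':.05};OD={'pink':.132,'blue':.11,'yellow':.088,'green':.066}
def can(c,X,tag,n='wrist'):
    p,im=shot(n,tag);s=robot.state()['position']
    X=list(X)+[ZS[c]+.009]
    m=mask(im,c);cs,_=cv2.findContours(m,cv2.RETR_CCOMP,cv2.CHAIN_APPROX_NONE)
    u0=proj(p,X);print(c,'tcp',s.round(4),'expect px',np.round(u0,1))
    f=210/np.tan(np.radians(p['fovy']/2))
    for k in cs:
        if len(k)<40: continue
        e=cv2.fitEllipse(k)
        if np.hypot(e[0][0]-u0[0],e[0][1]-u0[1])>80: continue
        P=plane(p,*e[0],ZS[c]);D=np.linalg.norm(P-ray(p,0,0)[0])
        print(' px',np.round(e[0],1),np.round(e[1],1),'dia@shoulder %.4f'%(max(e[1])*D/f),'at shoulder',P[:2].round(4),'neck top',plane(p,*e[0],ZS[c]+.018)[:2].round(4), len(k))
    return p,im
if __name__=='__main__': can(sys.argv[1],(float(sys.argv[2]),float(sys.argv[3])),sys.argv[4])
E
python3 can.py green .479 -.009 w3
```

```text
green tcp [ 0.5325 -0.0536  0.2337] expect px [299.  132.8]
 px [299.1 132.9] [58.  61.8] dia@shoulder 0.0660 at shoulder [ 0.4792 -0.0085] neck top [ 0.479  -0.0094] 174
 px [299.4 132.3] [40.1 41.9] dia@shoulder 0.0448 at shoulder [ 0.4788 -0.0079] neck top [ 0.4786 -0.0089] 116
```

View pics/w3.png

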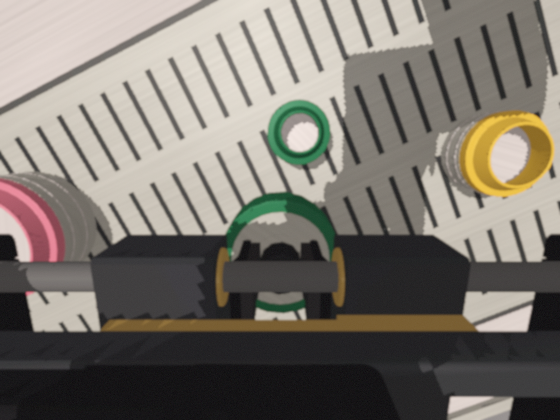

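Wrist view: green canister ring at (299,132), held green lid at (280,250) below it. The shoulder diameter comes out at 66.0 mm as specified, so the position (0.479,-0.009) is trusted. Moving above it.

>>> drive_tool:
  moves:
    - {"rotation":[0,0,0],"translation":[-0.027,0.022,0],"fingers":0}
    - {"rotation":[0,0,0],"translation":[-0.026,0.022,-0.02],"fingers":0}
    - {"rotation":[0,0,0],"translation":[0,0,-0.04],"fingers":0}
    - {"rotation":[0,0,0],"translation":[0,0,-0.03],"fingers":0}
    - {"rotation":[0,0,0],"translation":[0,0,0],"fingers":0}
    - {"rotation":[0,0,0],"translation":[0,0,0],"fingers":0}

```text
clock: 6.75
position: [0.4779, -0.0008, 0.1438]
orientation: [-0.002, 0.838, 0.545, -0.003]
ft_force: [0.1, 0.5, -0.9]
finger_gap: 0.0211
```

>>> drive_tool:
  moves:
    - {"rotation":[0,-0.04,0],"translation":[0.001,-0.008,-0.012],"fingers":0}
    - {"rotation":[0,0,0],"translation":[0,0,-0.015],"fingers":0}
    - {"rotation":[0,0,0],"translation":[0,0,0],"fingers":0}
    - {"rotation":[0,0,0],"translation":[0,0,0],"fingers":0}

```text
clock: 7.25
position: [0.4835, -0.0089, 0.1216]
orientation: [0.004, 0.838, 0.546, 0.004]
ft_force: [0.2, -0.7, -0.6]
finger_gap: 0.0214
```

>>> drive_tool:
  moves:
    - {"rotation":[0,0.06,0],"translation":[-0.0045,0,-0.01],"fingers":0}
    - {"rotation":[0,0,0],"translation":[0,0,0],"fingers":0}
    - {"rotation":[0,0,0],"translation":[0,0,0],"fingers":0}

```text
clock: 7.62
position: [0.4796, -0.009, 0.1124]
orientation: [0.002, 0.838, 0.546, 0.001]
ft_force: [-0.4, -0.7, -1.2]
finger_gap: 0.0213
```

Aligned. Descending in small steps.

>>> drive_tool:
  moves:
    - {"rotation":[0,0.02,0],"translation":[-0.0005,0,-0.012],"fingers":0}
    - {"rotation":[0,0,0],"translation":[0,0,-0.008],"fingers":0}
    - {"rotation":[0,0,0],"translation":[0,0,-0.004],"fingers":0}
    - {"rotation":[0,0,0],"translation":[0,0,0],"fingers":0}
    - {"rotation":[0,0,0],"translation":[0,0,0],"fingers":0}

```text
clock: 8.25
position: [0.4789, -0.009, 0.0862]
orientation: [0.001, 0.838, 0.546, -0.001]
ft_force: [0.2, -0.7, -0.5]
finger_gap: 0.0214
```

>>> drive_tool:
  moves:
    - {"rotation":[0,0,0],"translation":[0,0,-0.005],"fingers":0}
    - {"rotation":[0,0,0],"translation":[0,0,0],"fingers":0}
    - {"rotation":[0,0,0],"translation":[0,0,-0.002],"fingers":0}
    - {"rotation":[0,0,0],"translation":[0,0,0],"fingers":0}

```text
clock: 8.75
position: [0.4794, -0.0091, 0.0793]
orientation: [0.001, 0.838, 0.546, -0.001]
ft_force: [-0.3, -0.6, -0.9]
finger_gap: 0.0211
```

>>> drive_tool:
  moves:
    - {"rotation":[0,0,0],"translation":[0,0,-0.002],"fingers":0}
    - {"rotation":[0,0,0],"translation":[0,0,0],"fingers":0}

```text
clock: 9.0
position: [0.4798, -0.0093, 0.0797]
orientation: [0.002, 0.838, 0.546, -0.0]
ft_force: [-0.2, 0.2, -0.4]
finger_gap: 0.0211
```

>>> drive_tool:
  moves:
    - {"rotation":[0,0,0],"translation":[0,0,-0.003],"fingers":0}
    - {"rotation":[0,0,0],"translation":[0,0,0],"fingers":0}

```text
clock: 9.25
position: [0.4807, -0.0095, 0.0796]
orientation: [0.003, 0.838, 0.546, 0.001]
ft_force: [0.2, 0.0, -0.6]
finger_gap: 0.0213
```

The tool stopped descending at z≈0.0796, as expected when seated. Releasing and looking.

>>> drive_tool:
  moves:
    - {"rotation":[0,0,0],"translation":[0,0,0],"fingers":0.6}
    - {"rotation":[0,0,0],"translation":[0,0,0],"fingers":0.6}
    - {"rotation":[0,0,0],"translation":[0,0,0],"fingers":0.6}
    - {"rotation":[0,0,0],"translation":[0,0,0.02],"fingers":0.6}
    - {"rotation":[0,0,0],"translation":[0,0,0.04],"fingers":0.6}
    - {"rotation":[0,0,0],"translation":[0.02,-0.015,0.05],"fingers":0.6}
    - {"rotation":[0,0,0],"translation":[0.02,-0.015,0.03],"fingers":0.6}
    - {"rotation":[0,0,0],"translation":[0,0,0],"fingers":0.6}
    - {"rotation":[0,0,0],"translation":[0,0,0],"fingers":0.6}

```text
clock: 10.38
position: [0.5177, -0.0389, 0.2194]
orientation: [-0.001, 0.838, 0.546, -0.002]
ft_force: [-0.4, 0.3, 0.1]
finger_gap: 0.0519
```

```bash
cat > lidm.py <<'E'
# measure lid: python3 lidm.py colour x y zedge tag
from h import *
import sys
c,x,y,z,t=sys.argv[1],*map(float,sys.argv[2:5]),sys.argv[5]
OD={'pink':.132,'blue':.11,'yellow':.088,'green':.066}[c]
p,im=shot('wrist',t);s=robot.state();print('tcp',s['position'].round(4))
f=210/np.tan(np.radians(p['fovy']/2));o=ray(p,0,0)[0]
e=outer(p,im,c,[x,y,z+.02],45)
if e:
    P=plane(p,*e[0],z+.02);print('rim px',np.round(e[0],1),np.round(e[1],1),'rim@z+.02',P[:2].round(4),'height from dia: %.4f'%(o[2]-(o[2]-z-.027)*OD*f/np.linalg.norm(P-o)/max(e[1])))
k,st,d=knob(p,im,[x,y,z+.037]);P=plane(p,*k,z+.04);print('knob px',k.round(1),st,round(d,1),'knob@z+.04',P[:2].round(4))
np.savez(f'pics/{t}.npz',k=k,e=e[0] if e else k,view=p['view'],fovy=p['fovy'],cx=p['cx'],cy=p['cy'])
E
python3 lidm.py green .479 -.009 .05 w4
```

```text
tcp [ 0.5179 -0.039   0.2193]
rim px [293.5 155.5] [67.  71.2] rim@z+.02 [ 0.4814 -0.0096] height from dia: 0.0881
knob px [295.8 159.9] [285 148  21  22 160] 6.3 knob@z+.04 [ 0.4843 -0.0094]
```

View pics/w4.png

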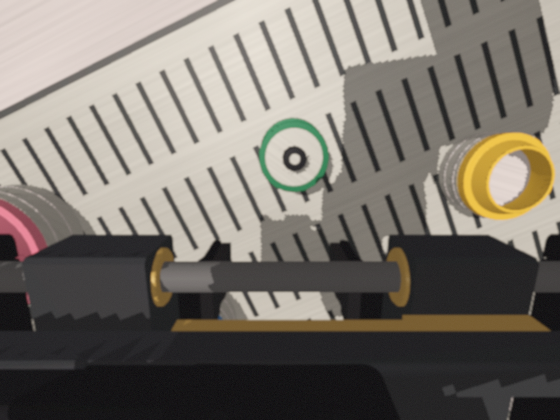

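Wrist view: green lid at (294,155), concentric with its knob at (295,159), no canister showing beneath. I'll take a second view for height on the way back.

>>> drive_tool:
  moves:
    - {"rotation":[0,0,0],"translation":[0.01,0.05,0.02],"fingers":1}
    - {"rotation":[0,0,0],"translation":[0.01,0.05,0.02],"fingers":1}
    - {"rotation":[0,0,0],"translation":[0,0,0],"fingers":1}
    - {"rotation":[0,0,0],"translation":[0,0,0],"fingers":1}

```text
clock: 10.92
position: [0.5318, 0.0643, 0.2528]
orientation: [-0.006, 0.838, 0.546, -0.009]
ft_force: [-1.1, -0.1, 0.4]
finger_gap: 0.0828
```

```bash
python3 lidm.py green .481 -.009 .05 w5
cat > tw.py <<'E'
from h import *
import sys
L=[np.load(f'pics/{t}.npz') for t in sys.argv[1:]];P=[{k:l[k] for k in('view','fovy','cx','cy')} for l in L]
for q in 'ek':
    X,r=tri([ray(p,*l[q]) for p,l in zip(P,L)]);print('rim' if q=='e' else 'knob',X.round(4),'miss %.4f'%r)
E
python3 tw.py w4 w5
python3 - <<'E'
from can import *
im=cv2.imread('pics/w5.png')[:,:,::-1].copy();p=robot.camera_params('wrist')
f=210/np.tan(np.radians(p['fovy']/2))
for k in cv2.findContours(mask(im,'yellow'),cv2.RETR_CCOMP,cv2.CHAIN_APPROX_NONE)[0]:
    if len(k)>60:
        e=cv2.fitEllipse(k);print('yellow',np.round(e[0],1),np.round(e[1],1),plane(p,*e[0],.058).round(4),plane(p,*e[0],.076).round(4))
E
```

```text
tcp [0.5318 0.0642 0.2528]
rim px [201.  182.1] [60.4 66.1] rim@z+.02 [ 0.4809 -0.0075] height from dia: 0.1106
knob px [197.6 186.4] [185 177  22  20 182] 2.5 knob@z+.04 [ 0.4831 -0.0069]
rim [ 0.4814 -0.0094  0.0637] miss 0.0004
knob [ 0.4841 -0.0091  0.0833] miss 0.0008
yellow [549.3 322.4] [ 15.2 659.1] [0.8043 0.2998 0.058 ] [0.7877 0.2893 0.076 ]
yellow [457.4 276.7] [32.5 57.8] [0.7026 0.2154 0.058 ] [0.6912 0.2091 0.076 ]
yellow [102.6 276.7] [32.9 57.8] [ 0.5346 -0.1694  0.058 ] [ 0.5317 -0.1563  0.076 ]
yellow [393.3 200.3] [75.4 79.8] [0.5858 0.177  0.058 ] [0.5803 0.1726 0.076 ]
yellow [395.5 202. ] [43.3 54.3] [0.5887 0.1786 0.058 ] [0.583  0.1741 0.076 ]
yellow [524.4  26.5] [36.2 69. ] [0.472  0.3544 0.058 ] [0.4722 0.3411 0.076 ]
```

Seated: rim height by two views is 0.064, far below an unseated rim. Back to the stack for yellow.

>>> drive_tool:
  moves:
    - {"rotation":[0,-0.12,0],"translation":[-0.013,0.052,0],"fingers":1}
    - {"rotation":[0,0,0],"translation":[-0.013,0.052,0],"fingers":1}
    - {"rotation":[0,0,0],"translation":[-0.013,0.052,0],"fingers":1}
    - {"rotation":[0,0,0],"translation":[-0.013,0.052,-0.01],"fingers":1}
    - {"rotation":[0,0,0],"translation":[-0.013,0.052,-0.02],"fingers":1}
    - {"rotation":[0,0,0],"translation":[-0.008,0.04,-0.03],"fingers":1}
    - {"rotation":[0,0,0],"translation":[0,0,0],"fingers":1}
    - {"rotation":[0,0,0],"translation":[0,0,0],"fingers":1}

```text
clock: 11.98
position: [0.4558, 0.36, 0.1837]
orientation: [0.0, 0.843, 0.538, -0.006]
ft_force: [-0.3, 0.0, 0.1]
finger_gap: 0.0867
```

```bash
python3 lidm.py yellow .457 .378 .054 w6; python3 -c "from bench import robot;print(robot.state()['orientation'])"
```

```text
tcp [0.4556 0.3598 0.1836]
rim px [302.9 203.6] [102.8 103.1] rim@z+.02 [0.457  0.3799] height from dia: 0.0821
knob px [303.8 208.4] [291 195  27  29 456] 1.9 knob@z+.04 [0.4565 0.3796]
[-1.21678886e-04  8.42972430e-01  5.37918982e-01 -6.37457461e-03]
```

View pics/w6.png

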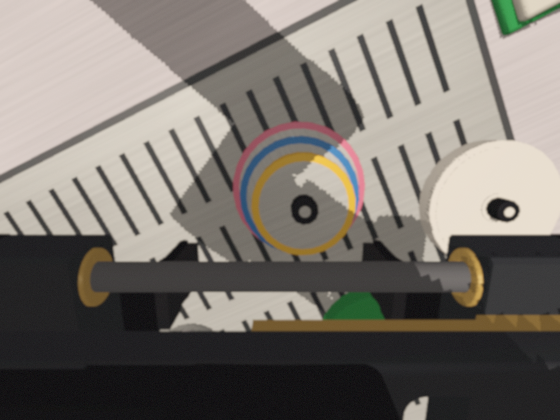

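Wrist view: yellow lid now on top, rim (303,204), knob (304,208), height 0.082 as expected. Approaching.

>>> drive_tool:
  moves:
    - {"rotation":[0.04,-0.06,0],"translation":[0.001,0.0195,0],"fingers":1}
    - {"rotation":[0,0,0],"translation":[0,0,-0.03],"fingers":1}
    - {"rotation":[0,0,0],"translation":[0,0,-0.03],"fingers":1}
    - {"rotation":[0,0,0],"translation":[0,0,-0.01],"fingers":1}
    - {"rotation":[0,0,0],"translation":[0,0,0],"fingers":1}
    - {"rotation":[0,0,0],"translation":[0,0,0],"fingers":1}

```text
clock: 12.78
position: [0.4637, 0.381, 0.1182]
orientation: [-0.0, 0.845, 0.534, 0.008]
ft_force: [0.7, 0.1, 0.8]
finger_gap: 0.0871
```

>>> drive_tool:
  moves:
    - {"rotation":[-0.05,0.08,0],"translation":[-0.0065,-0.0015,-0.01],"fingers":1}
    - {"rotation":[0,0,0],"translation":[0,0,0],"fingers":1}
    - {"rotation":[0,0,0],"translation":[0,0,0],"fingers":1}

```text
clock: 13.15
position: [0.4577, 0.3801, 0.1095]
orientation: [-0.0, 0.845, 0.534, 0.001]
ft_force: [0.3, -0.2, -0.1]
finger_gap: 0.087
```

>>> drive_tool:
  moves:
    - {"rotation":[0,0,0],"translation":[-0.001,0,-0.015],"fingers":1}
    - {"rotation":[0,0,0],"translation":[0,0,0],"fingers":0.8}
    - {"rotation":[0,0,0],"translation":[-0.001,0,-0.009],"fingers":0.6}
    - {"rotation":[0,0,0],"translation":[0,0,0],"fingers":0.5}
    - {"rotation":[0,0,0],"translation":[0,0,0],"fingers":0.5}

```text
clock: 13.78
position: [0.4554, 0.38, 0.0834]
orientation: [-0.0, 0.845, 0.534, 0.001]
ft_force: [0.1, 0.4, 0.4]
finger_gap: 0.0546
```

>>> drive_tool:
  moves:
    - {"rotation":[0,0,0],"translation":[0.001,0,0],"fingers":0}
    - {"rotation":[0,0,0],"translation":[0,0,0],"fingers":0}
    - {"rotation":[0,0,0],"translation":[0,0,0],"fingers":0}
    - {"rotation":[0,0,0],"translation":[0,0,0],"fingers":0}
    - {"rotation":[0,0,0],"translation":[0,0,0],"fingers":0}
    - {"rotation":[0,0,0],"translation":[0,0,0],"fingers":0}
    - {"rotation":[0,0,0],"translation":[0,0,0],"fingers":0}

```text
clock: 14.65
position: [0.4569, 0.3802, 0.084]
orientation: [-0.0, 0.845, 0.534, 0.001]
ft_force: [0.7, 0.2, 1.0]
finger_gap: 0.0211
```

>>> drive_tool:
  moves:
    - {"rotation":[0,0,0],"translation":[0,0,0.01],"fingers":0}
    - {"rotation":[0,0,0],"translation":[0,0,0.03],"fingers":0}
    - {"rotation":[0,0,0],"translation":[0,0,0.04],"fingers":0}
    - {"rotation":[0,0,0],"translation":[0.02,-0.03,0.025],"fingers":0}
    - {"rotation":[0,0,0],"translation":[0.033,-0.045,0.02],"fingers":0}
    - {"rotation":[0,0,0],"translation":[0.033,-0.045,0.015],"fingers":0}
    - {"rotation":[0,0,0],"translation":[0.033,-0.045,0.01],"fingers":0}
    - {"rotation":[0,0,0],"translation":[0.033,-0.045,0],"fingers":0}
    - {"rotation":[0,0,0],"translation":[0.025,-0.035,0],"fingers":0}
    - {"rotation":[0,0,0],"translation":[0,0,0],"fingers":0}
    - {"rotation":[0,0,0],"translation":[0,0,0],"fingers":0}

```text
clock: 16.02
position: [0.6362, 0.1272, 0.2453]
orientation: [0.001, 0.844, 0.536, 0.004]
ft_force: [0.4, -0.1, -1.1]
finger_gap: 0.0212
```

```bash
python3 can.py yellow .586 .176 w7
```

```text
yellow tcp [0.6363 0.1273 0.2453] expect px [301.6 131. ]
 px [303.9 131.7] [58.1 61.9] dia@shoulder 0.0667 at shoulder [0.5879 0.1784] neck top [0.5873 0.1772] 168
```

>>> drive_tool:
  moves:
    - {"rotation":[0,0,0],"translation":[-0.025,0.025,-0.02],"fingers":0}
    - {"rotation":[0,0,0],"translation":[-0.02,0.022,-0.03],"fingers":0}
    - {"rotation":[0,0,0],"translation":[0,0,-0.02],"fingers":0}
    - {"rotation":[0,0,0],"translation":[0,0,-0.01],"fingers":0}
    - {"rotation":[0,0,0],"translation":[0,0,0],"fingers":0}
    - {"rotation":[0,0,0],"translation":[0,0,0],"fingers":0}

```text
clock: 16.82
position: [0.5866, 0.1821, 0.1662]
orientation: [0.002, 0.842, 0.539, 0.005]
ft_force: [0.2, 0.2, -0.0]
finger_gap: 0.0214
```

>>> drive_tool:
  moves:
    - {"rotation":[-0.01,0.06,0],"translation":[0.001,-0.0045,-0.01],"fingers":0}
    - {"rotation":[0,0,0],"translation":[-0.001,0,-0.014],"fingers":0}
    - {"rotation":[0,0,0],"translation":[0,0,-0.005],"fingers":0}
    - {"rotation":[0,0,0],"translation":[0,0,0],"fingers":0}
    - {"rotation":[0,0,0],"translation":[0,0,0],"fingers":0}

```text
clock: 17.45
position: [0.5879, 0.1764, 0.1361]
orientation: [-0.0, 0.842, 0.539, 0.001]
ft_force: [0.2, 0.1, -0.3]
finger_gap: 0.0215
```

```bash
python3 can.py yellow .586 .176 w8
```

```text
yellow tcp [0.5879 0.1765 0.1362] expect px [278.  221.7]
 px [221.8 278. ] [12.6 60.4] dia@shoulder 0.0501 at shoulder [0.6118 0.1144] neck top [0.6056 0.1211] 130
```

View pics/w8.png

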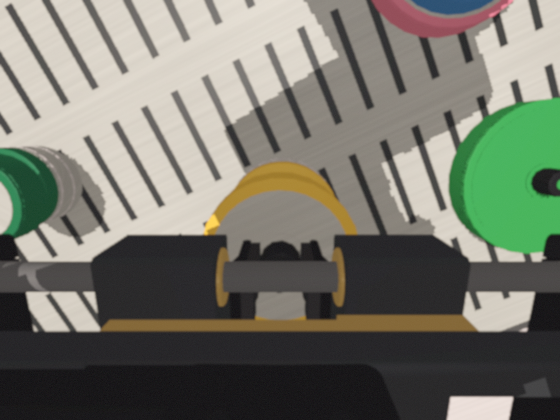

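Wrist view: held yellow lid at (281,240), canister collar arc centred behind it at (281,165). Laterally aligned.

>>> drive_tool:
  moves:
    - {"rotation":[0,0,0],"translation":[0,0.0005,-0.014],"fingers":0}
    - {"rotation":[0,0,0],"translation":[-0.001,0,-0.01],"fingers":0}
    - {"rotation":[0,0,0],"translation":[-0.0005,0,-0.006],"fingers":0}
    - {"rotation":[0,0,0],"translation":[0,0,0],"fingers":0}
    - {"rotation":[0,0,0],"translation":[0,0,0],"fingers":0}

```text
clock: 18.12
position: [0.5862, 0.1772, 0.1039]
orientation: [-0.0, 0.842, 0.539, 0.001]
ft_force: [0.1, 0.9, -1.5]
finger_gap: 0.021
```

>>> drive_tool:
  moves:
    - {"rotation":[0,0,0],"translation":[0.0005,0,-0.007],"fingers":0}
    - {"rotation":[0,0,0],"translation":[0,0,-0.003],"fingers":0}
    - {"rotation":[0,0,0],"translation":[0,0,0],"fingers":0}
    - {"rotation":[0,0,0],"translation":[0,0,-0.003],"fingers":0}
    - {"rotation":[0,0,0],"translation":[0,0,0],"fingers":0}

```text
clock: 18.75
position: [0.5873, 0.1772, 0.0907]
orientation: [0.0, 0.842, 0.539, 0.001]
ft_force: [-0.7, -0.4, -1.5]
finger_gap: 0.0211
```

>>> drive_tool:
  moves:
    - {"rotation":[0,0,0],"translation":[0,0,-0.003],"fingers":0}
    - {"rotation":[0,0,0],"translation":[0,0,0],"fingers":0}
    - {"rotation":[0,0,0],"translation":[0,0,-0.002],"fingers":0}

```text
clock: 19.12
position: [0.5878, 0.1773, 0.0879]
orientation: [0.001, 0.842, 0.539, 0.002]
ft_force: [-5.7, 0.3, 19.4]
finger_gap: 0.0212
```

Contact (19 N) at 0.088, the seated height. Releasing and looking back.

>>> drive_tool:
  moves:
    - {"rotation":[0,0,0],"translation":[0,0,0],"fingers":0}
    - {"rotation":[0,0,0],"translation":[0,0,0],"fingers":0.6}
    - {"rotation":[0,0,0],"translation":[0,0,0],"fingers":0.6}
    - {"rotation":[0,0,0],"translation":[0,0,0],"fingers":0.6}
    - {"rotation":[0,0,0],"translation":[0,0,0.02],"fingers":0.6}
    - {"rotation":[0,0,0],"translation":[0,0,0.04],"fingers":0.6}
    - {"rotation":[0,0,0],"translation":[0.02,-0.015,0.05],"fingers":1}
    - {"rotation":[0,0,0],"translation":[0.02,-0.015,0.03],"fingers":1}
    - {"rotation":[0,0,0],"translation":[0,0,0],"fingers":1}
    - {"rotation":[0,0,0],"translation":[0,0,0],"fingers":1}

```text
clock: 20.38
position: [0.6253, 0.147, 0.2285]
orientation: [-0.001, 0.842, 0.539, -0.001]
ft_force: [-0.4, 0.1, -0.3]
finger_gap: 0.0827
```

```bash
python3 lidm.py yellow .5875 .1775 .058 w9
```

```text
tcp [0.6254 0.147  0.2284]
rim px [293.2 153.7] [92.8 95. ] rim@z+.02 [0.5882 0.1778] height from dia: 0.0972
knob px [293.3 156.1] [283 145  22  23 276] 1.8 knob@z+.04 [0.5888 0.1768]
```

>>> drive_tool:
  moves:
    - {"rotation":[0,0,0],"translation":[-0.03,0.04,0],"fingers":1}
    - {"rotation":[0,0,0],"translation":[-0.03,0.04,0],"fingers":1}
    - {"rotation":[0,0,0],"translation":[0,0,0],"fingers":1}

```text
clock: 20.8
position: [0.559, 0.229, 0.2224]
orientation: [-0.004, 0.842, 0.539, -0.006]
ft_force: [0.0, 0.2, 0.2]
finger_gap: 0.087
```

```bash
python3 lidm.py yellow .5875 .1775 .058 w10;python3 tw.py w9 w10; python3 -c "from bench import robot;print(robot.state()['orientation'])"
```

```text
tcp [0.5604 0.2277 0.2224]
rim px [247.2 236.2] [62.5 95.1] rim@z+.02 [0.5741 0.1853] height from dia: 0.1063
knob px [245.4 253.9] [234 246  22  17 235] 3.5 knob@z+.04 [0.5844 0.1809]
rim [0.5883 0.1763 0.0304] miss 0.0037
knob [0.5896 0.1767 0.0809] miss 0.0005
[-0.00289322  0.84250325  0.53865277 -0.00575258]
```

>>> drive_tool:
  moves:
    - {"rotation":[0,-0.07,0],"translation":[-0.034,0.043,0],"fingers":1}
    - {"rotation":[0,0,0],"translation":[-0.034,0.043,-0.02],"fingers":1}
    - {"rotation":[0,0,0],"translation":[-0.025,0.033,-0.02],"fingers":1}
    - {"rotation":[0,0,0],"translation":[0,0,-0.02],"fingers":1}
    - {"rotation":[0,0,0],"translation":[0,0,0],"fingers":1}
    - {"rotation":[0,0,0],"translation":[0,0,0],"fingers":1}

```text
clock: 21.6
position: [0.4682, 0.3455, 0.1569]
orientation: [0.002, 0.844, 0.536, -0.002]
ft_force: [0.4, -0.2, 1.4]
finger_gap: 0.0873
```

```bash
python3 lidm.py blue .457 .379 .027 w11; python3 -c "from bench import robot;print(robot.state()['orientation'])"
```

```text
tcp [0.4682 0.3454 0.157 ]
rim px [309.7 178.1] [129.  131.5] rim@z+.02 [0.4529 0.3797] height from dia: 0.0574
knob px [310.7 183. ] [298 170  27  28 456] 3.6 knob@z+.04 [0.4536 0.3784]
[ 0.00179991  0.84400733  0.53632558 -0.00180465]
```

View pics/w11.png

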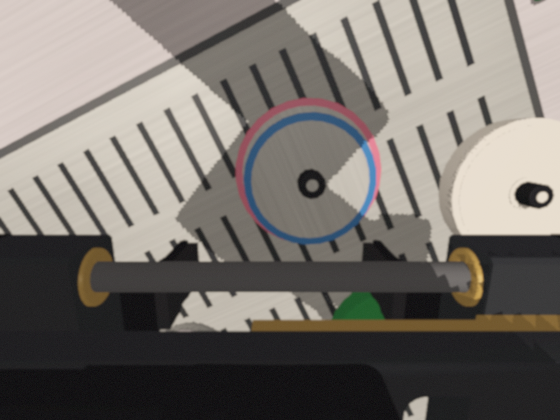

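Wrist view: blue lid on top, rim (310,178), knob (311,183), height ≈0.056 as expected.

>>> drive_tool:
  moves:
    - {"rotation":[0,0,0],"translation":[-0.015,0.033,0],"fingers":1}
    - {"rotation":[0,0,0],"translation":[-0.003,0,-0.03],"fingers":1}
    - {"rotation":[0,0,0],"translation":[-0.003,0,-0.025],"fingers":1}
    - {"rotation":[0,0,0],"translation":[-0.001,0,-0.01],"fingers":1}
    - {"rotation":[0,0,0],"translation":[0,0,0],"fingers":1}
    - {"rotation":[0,0,0],"translation":[0,0,0],"fingers":1}

```text
clock: 22.4
position: [0.454, 0.3785, 0.0964]
orientation: [0.003, 0.846, 0.533, 0.005]
ft_force: [0.6, 0.3, -0.7]
finger_gap: 0.0871
```

>>> drive_tool:
  moves:
    - {"rotation":[0,0.06,0],"translation":[-0.001,0,-0.012],"fingers":1}
    - {"rotation":[0,0,0],"translation":[-0.001,0,-0.008],"fingers":0.9}
    - {"rotation":[0,0,0],"translation":[0,0,0],"fingers":0.8}
    - {"rotation":[0,0,0],"translation":[0,0,0],"fingers":0.7}

```text
clock: 22.9
position: [0.4531, 0.3789, 0.0764]
orientation: [-0.0, 0.846, 0.533, 0.002]
ft_force: [-0.2, -0.0, -0.6]
finger_gap: 0.0673
```

>>> drive_tool:
  moves:
    - {"rotation":[0,0.02,0],"translation":[0,0,-0.012],"fingers":0.6}
    - {"rotation":[0,0,0],"translation":[0,0,-0.006],"fingers":0.5}
    - {"rotation":[0,0,0],"translation":[0,0,0],"fingers":0.5}
    - {"rotation":[0,0,0],"translation":[0,0,0],"fingers":0.5}

```text
clock: 23.4
position: [0.4529, 0.3789, 0.057]
orientation: [-0.001, 0.846, 0.533, 0.0]
ft_force: [0.6, -0.4, -0.1]
finger_gap: 0.0441
```

>>> drive_tool:
  moves:
    - {"rotation":[0,0,0],"translation":[0,0,0],"fingers":0}
    - {"rotation":[0,0,0],"translation":[0,0,0],"fingers":0}
    - {"rotation":[0,0,0],"translation":[0,0,0],"fingers":0}
    - {"rotation":[0,0,0],"translation":[0,0,0],"fingers":0}
    - {"rotation":[0,0,0],"translation":[0,0,0],"fingers":0}
    - {"rotation":[0,0,0],"translation":[0,0,0.01],"fingers":0}
    - {"rotation":[0,0,0],"translation":[0,0,0.03],"fingers":0}
    - {"rotation":[0,0,0],"translation":[0,0,0.04],"fingers":0}
    - {"rotation":[0,0,0],"translation":[0,0,0.04],"fingers":0}
    - {"rotation":[0,0,0],"translation":[0,0,0.04],"fingers":0}
    - {"rotation":[0,0,0],"translation":[0,0,0],"fingers":0}

```text
clock: 24.78
position: [0.4516, 0.3782, 0.2241]
orientation: [-0.001, 0.846, 0.533, 0.0]
ft_force: [0.5, -0.5, -1.6]
finger_gap: 0.0211
```

>>> drive_tool:
  moves:
    - {"rotation":[0,0,0],"translation":[0.01,-0.03,0.01],"fingers":0}
    - {"rotation":[0,0,0],"translation":[0.018,-0.05,0.01],"fingers":0}
    - {"rotation":[0,0,0],"translation":[0.018,-0.05,0.01],"fingers":0}
    - {"rotation":[0,0,0],"translation":[0.018,-0.05,0.01],"fingers":0}
    - {"rotation":[0,0,0],"translation":[0.018,-0.05,0.005],"fingers":0}
    - {"rotation":[0,0,0],"translation":[0.018,-0.05,0],"fingers":0}
    - {"rotation":[0,0,0],"translation":[0.018,-0.05,0],"fingers":0}
    - {"rotation":[0,0,0],"translation":[0.018,-0.05,0],"fingers":0}
    - {"rotation":[0,0,0],"translation":[0.018,-0.05,0],"fingers":0}
    - {"rotation":[0,0,0],"translation":[0,0,0],"fingers":0}
    - {"rotation":[0,0,0],"translation":[0,0,0],"fingers":0}

```text
clock: 26.15
position: [0.5976, -0.0658, 0.2565]
orientation: [-0.009, 0.845, 0.534, -0.01]
ft_force: [-0.5, 0.4, -1.4]
finger_gap: 0.021
```

>>> drive_tool:
  moves:
    - {"rotation":[-0.03,-0.15,0],"translation":[0.02,-0.048,0],"fingers":0}
    - {"rotation":[0,0,0],"translation":[0.02,-0.048,0],"fingers":0}
    - {"rotation":[0,0,0],"translation":[0.02,-0.048,0],"fingers":0}
    - {"rotation":[0,0,0],"translation":[0.016,-0.035,0],"fingers":0}
    - {"rotation":[0,0,0],"translation":[0,0,0],"fingers":0}
    - {"rotation":[0,0,0],"translation":[0,0,0],"fingers":0}

```text
clock: 26.9
position: [0.6714, -0.2371, 0.2517]
orientation: [-0.006, 0.842, 0.539, -0.003]
ft_force: [1.1, -0.3, -1.0]
finger_gap: 0.021
```

```bash
python3 can.py blue .626 -.21 w12; python3 -c "from bench import robot;print(robot.state()['orientation'])"
```

```text
blue tcp [ 0.6714 -0.2371  0.2518] expect px [285.2 148.1]
 px [285.8 134.8] [60.6 88.3] dia@shoulder 0.0943 at shoulder [ 0.6142 -0.2038] neck top [ 0.6142 -0.2042] 225
[-0.00573627  0.84203275  0.53938765 -0.00298357]
```

View pics/w12.png

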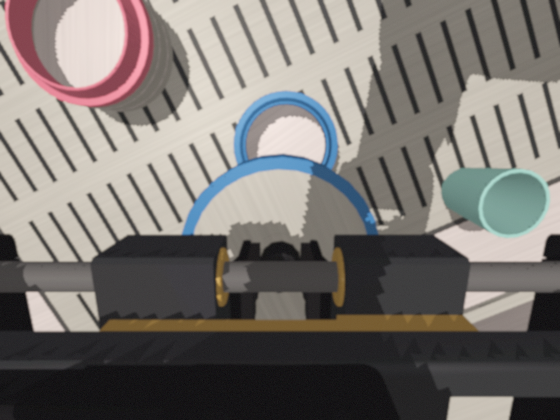

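Wrist view: blue canister ring at (286,143), partly hidden by the held lid, whose arc tops out at row 157. Fitting the visible outer arc on the shoulder plane.

```bash
cat > arc.py <<'E'
# outer arc of canister collar: python3 arc.py colour tag u v rowmax ; pose must be unchanged since the picture
from can import *
c,t,u,v,rm=sys.argv[1],sys.argv[2],*map(float,sys.argv[3:6])
p=robot.camera_params('wrist');m=mask(cv2.imread(f'pics/{t}.png')[:,:,::-1].copy(),c)
pts=[]
for a in np.radians(np.arange(0,360,3)):
    r=[k for k in np.arange(10,130,.5) if 0<=v+k*np.sin(a)<420 and 0<=u+k*np.cos(a)<560 and m[int(round(v+k*np.sin(a)))%420,min(559,int(round(u+k*np.cos(a))))]]
    if r and v+r[-1]*np.sin(a)<rm: pts.append((u+r[-1]*np.cos(a),v+r[-1]*np.sin(a)))
P=np.array([plane(p,x,y,ZS[c])[:2] for x,y in pts])
from scipy.optimize import least_squares
f=lambda q:np.hypot(*(P-q[:2]).T)-q[2]
s=least_squares(f,[*P.mean(0),.05],loss='soft_l1',f_scale=.001)
s2=least_squares(lambda q:np.hypot(*(P-q).T)-OD[c]/2,s.x[:2],loss='soft_l1',f_scale=.001)
print(len(pts),'free fit',s.x.round(4),'rms %.4f'%np.sqrt((f(s.x)**2).mean()),'fixed r',s2.x.round(4))
E
python3 arc.py blue w12 286 140 152
```

```text
69 free fit [ 0.6253 -0.2087  0.0529] rms 0.0013 fixed r [ 0.628  -0.2096]
```

>>> drive_tool:
  moves:
    - {"rotation":[-0.04,-0.06,0],"translation":[-0.023,0.014,-0.02],"fingers":0}
    - {"rotation":[0,0,0],"translation":[-0.02,0.012,-0.03],"fingers":0}
    - {"rotation":[0,0,0],"translation":[0,0,-0.02],"fingers":0}
    - {"rotation":[0,0,0],"translation":[0,0,-0.01],"fingers":0}
    - {"rotation":[0,0,0],"translation":[0,0,0],"fingers":0}
    - {"rotation":[0,0,0],"translation":[0,0,0],"fingers":0}

```text
clock: 27.7
position: [0.6265, -0.2013, 0.1729]
orientation: [0.001, 0.839, 0.543, 0.0]
ft_force: [0.3, 1.1, -0.5]
finger_gap: 0.0213
```

>>> drive_tool:
  moves:
    - {"rotation":[0,0,0],"translation":[0,-0.007,-0.01],"fingers":0}
    - {"rotation":[0,0,0],"translation":[-0.001,0,-0.012],"fingers":0}
    - {"rotation":[0,0,0],"translation":[0,0,0],"fingers":0}
    - {"rotation":[0,0,0],"translation":[0,0,0],"fingers":0}

```text
clock: 28.2
position: [0.6264, -0.2099, 0.1505]
orientation: [0.002, 0.84, 0.543, 0.001]
ft_force: [0.1, 0.2, -1.2]
finger_gap: 0.0212
```

Run:
```python
from h import *
p,im=shot('wrist','w13');s=robot.state();print(s['position'],s['orientation'])
# where the canister (shoulder circle) should appear and the lid rim
for z,n in((.068,'can'),):
  for q in((.6265,-.209),(.628,-.2096)):
    d=np.array([-.89,.45])*.055;print(n,q,np.round(proj(p,[q[0]+d[0],q[1]+d[1],z]),1))
m=mask(im,'blue');cols=range(240,321,20);print([(c,np.flatnonzero(m[:,c])[:1],np.flatnonzero(np.diff(m[:,c].astype(int))).tolist()) for c in cols])
```

```text
[ 0.62626065 -0.20982686  0.15045123] [0.00169193 0.83960265 0.54319759 0.00095123]
can (0.6265, -0.209) [284.6 146.4]
can (0.628, -0.2096) [284.6 148.6]
[(240, array([158]), [157, 176]), (260, array([148]), [147, 169]), (280, array([145]), [144, 167]), (300, array([148]), [147, 169]), (320, array([158]), [157, 176])]
```

View pics/w13.png

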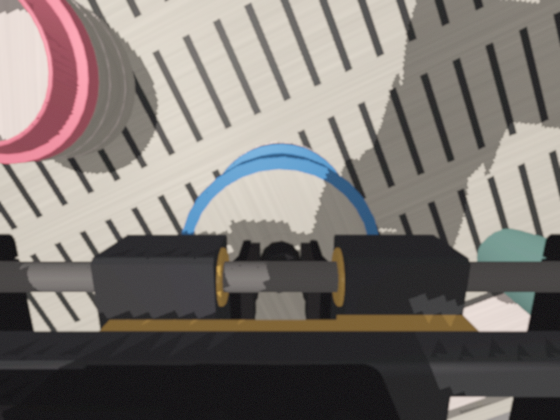

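Wrist view: blue collar arc and held lid both symmetric about column 280. Aligned within about 2 mm, so descending.

>>> drive_tool:
  moves:
    - {"rotation":[0,0,0],"translation":[-0.001,-0.0005,-0.014],"fingers":0}
    - {"rotation":[0,0,0],"translation":[-0.001,0,-0.012],"fingers":0}
    - {"rotation":[0,0,0],"translation":[0,0,-0.006],"fingers":0}
    - {"rotation":[0,0,0],"translation":[0,0,0],"fingers":0}
    - {"rotation":[0,0,0],"translation":[0,0,0],"fingers":0}

```text
clock: 28.88
position: [0.6239, -0.2101, 0.1158]
orientation: [0.001, 0.84, 0.543, 0.001]
ft_force: [-0.1, 0.3, -1.2]
finger_gap: 0.0211
```

>>> drive_tool:
  moves:
    - {"rotation":[0,0,0],"translation":[0.0015,0,-0.007],"fingers":0}
    - {"rotation":[0,0,0],"translation":[0,0,-0.004],"fingers":0}
    - {"rotation":[0,0,0],"translation":[0,0,0],"fingers":0}
    - {"rotation":[0,0,0],"translation":[0,0,-0.002],"fingers":0}
    - {"rotation":[0,0,0],"translation":[0,0,0],"fingers":0}

```text
clock: 29.5
position: [0.6261, -0.2103, 0.1027]
orientation: [0.002, 0.84, 0.543, 0.001]
ft_force: [-0.0, -0.5, -1.4]
finger_gap: 0.0206
```

>>> drive_tool:
  moves:
    - {"rotation":[0,0,0],"translation":[0,0,-0.003],"fingers":0}
    - {"rotation":[0,0,0],"translation":[0,0,0],"fingers":0}
    - {"rotation":[0,0,0],"translation":[0,0,-0.002],"fingers":0}

```text
clock: 29.88
position: [0.6263, -0.2104, 0.0984]
orientation: [0.002, 0.84, 0.543, 0.001]
ft_force: [-2.4, 1.7, 11.6]
finger_gap: 0.021
```

Seated contact at 0.098. Releasing.

>>> drive_tool:
  moves:
    - {"rotation":[0,0,0],"translation":[0,0,0],"fingers":0}
    - {"rotation":[0,0,0],"translation":[0,0,0],"fingers":0.6}
    - {"rotation":[0,0,0],"translation":[0,0,0],"fingers":0.6}
    - {"rotation":[0,0,0],"translation":[0,0,0],"fingers":0.6}
    - {"rotation":[0,0,0],"translation":[0,0,0.02],"fingers":0.6}
    - {"rotation":[0,0,0],"translation":[0,0,0.04],"fingers":0.6}
    - {"rotation":[0,0,0],"translation":[0.02,-0.01,0.05],"fingers":0.8}
    - {"rotation":[0,0,0],"translation":[0.02,-0.01,0.04],"fingers":1}
    - {"rotation":[0,0,0],"translation":[0,0,0],"fingers":1}
    - {"rotation":[0,0,0],"translation":[0,0,0],"fingers":1}

```text
clock: 31.12
position: [0.6669, -0.2306, 0.2598]
orientation: [0.005, 0.839, 0.543, 0.003]
ft_force: [-0.3, 0.2, -0.8]
finger_gap: 0.0829
```

```bash
python3 lidm.py blue .6263 -.2104 .068 w14
```

```text
tcp [ 0.6673 -0.2308  0.2601]
rim px [282.1 150.7] [107.9 110.6] rim@z+.02 [ 0.6258 -0.21  ] height from dia: 0.1056
knob px [284.6 156.1] [273 145  20  20 119] 4.4 knob@z+.04 [ 0.6302 -0.2095]
```

>>> drive_tool:
  moves:
    - {"rotation":[0,0,0],"translation":[-0.045,-0.02,0.03],"fingers":1}
    - {"rotation":[0,0,0],"translation":[-0.045,-0.025,0.03],"fingers":1}
    - {"rotation":[0,0,0],"translation":[-0.045,-0.04,0.02],"fingers":1}
    - {"rotation":[0,0,0],"translation":[-0.03,-0.04,0],"fingers":1}
    - {"rotation":[0,0,0],"translation":[0,0,0],"fingers":1}
    - {"rotation":[0,0,0],"translation":[0,0,0],"fingers":1}

```text
clock: 31.92
position: [0.493, -0.3519, 0.3316]
orientation: [-0.004, 0.839, 0.544, -0.0]
ft_force: [0.0, -0.3, 0.9]
finger_gap: 0.0869
```

```bash
python3 can.py pink .449 -.344 w15; python3 -c "from bench import robot;print(robot.state()['orientation'],robot.state()['joint_pos'])"
```

```text
pink tcp [ 0.4931 -0.3518  0.3314] expect px [270.5 153. ]
 px [270.5 149.5] [91.1 93.1] dia@shoulder 0.1196 at shoulder [ 0.4453 -0.3427] neck top [ 0.4449 -0.342 ] 385
[-4.47107170e-03  8.38654635e-01  5.44644762e-01 -7.04662832e-04] [-8.04140855e-01  4.03906658e-01  1.33495620e+00  3.14992970e-04
  1.41177701e+00 -1.95613641e+00]
```

View pics/w15.png

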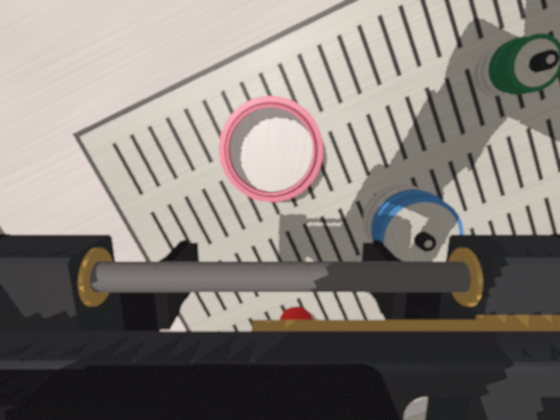

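Wrist view: pink canister ring at (271,149). Blue lid sits on its canister at (417,222) and green at (525,65).

```bash
python3 arc.py pink w15 271 149 420
python3 - <<'E'
from can import *
# knob of blue lid triangulated with w14
im=cv2.imread('pics/w15.png')[:,:,::-1].copy();p=robot.camera_params('wrist')
k,s,d=knob(p,im,[.6263,-.2104,.105]);l=np.load('pics/w14.npz');q={a:l[a] for a in('view','fovy','cx','cy')}
print(k,s,d,tri([ray(p,*k),ray(q,*l['k'])]))
E
```

```text
109 free fit [ 0.4475 -0.3427  0.0583] rms 0.0015 fixed r [ 0.4459 -0.35  ]
[424.         240.50697674] [415 232  21  19 215] 0.9225085826520024 (array([ 0.6306843 , -0.20910986,  0.09550769]), np.float64(0.0007761723640563768))
```

Run:
```python
from can import *
im=cv2.imread('pics/w15.png')[:,:,::-1].copy();p=robot.camera_params('wrist');f=210/np.tan(np.radians(p['fovy']/2))
for sm in(50,70,90,110):
    e=outer(p,im,'pink',[.447,-.343,.085],30,sm);P=plane(p,*e[0],.078);print(sm,np.round(e[0],1),np.round(e[1],1),P[:2].round(4),'dia %.4f'%(max(e[1])*np.linalg.norm(P-ray(p,0,0)[0])/f))
```

```text
50 [270.7 148.7] [103.5 107.1] [ 0.4445 -0.342 ] dia 0.1375
70 [271.  148.8] [103.  106.7] [ 0.4447 -0.3418] dia 0.1369
90 [272.1 150.7] [100.6 102.4] [ 0.4475 -0.3415] dia 0.1314
110 [272.2 150.4] [89.5 94.9] [ 0.4472 -0.3411] dia 0.1218
```

>>> drive_tool:
  moves:
    - {"rotation":[-0.08,-0.06,0],"translation":[0,0.05,0],"fingers":1}
    - {"rotation":[0,0,0],"translation":[-0.002,0.055,0],"fingers":1}
    - {"rotation":[0,0,0],"translation":[-0.002,0.055,0],"fingers":1}
    - {"rotation":[0,0,0],"translation":[-0.002,0.055,0],"fingers":1}
    - {"rotation":[0,0,0],"translation":[-0.002,0.055,0],"fingers":1}
    - {"rotation":[0,0,0],"translation":[-0.002,0.055,0],"fingers":1}
    - {"rotation":[0,0,0],"translation":[-0.002,0.055,-0.01],"fingers":1}
    - {"rotation":[0,0,0],"translation":[-0.002,0.055,-0.01],"fingers":1}
    - {"rotation":[0,0,0],"translation":[-0.002,0.055,-0.01],"fingers":1}
    - {"rotation":[0,0,0],"translation":[-0.002,0.055,-0.02],"fingers":1}
    - {"rotation":[0,0,0],"translation":[-0.002,0.055,-0.02],"fingers":1}
    - {"rotation":[0,0,0],"translation":[0,0.04,-0.02],"fingers":1}
    - {"rotation":[0,0,0],"translation":[0,0,0],"fingers":1}
    - {"rotation":[0,0,0],"translation":[0,0,0],"fingers":1}

```text
clock: 33.72
position: [0.4654, 0.3271, 0.231]
orientation: [0.001, 0.83, 0.557, -0.001]
ft_force: [0.0, -0.2, 0.1]
finger_gap: 0.0873
```

>>> drive_tool:
  moves:
    - {"rotation":[0,0,0],"translation":[0.002,0.02,-0.04],"fingers":1}
    - {"rotation":[0,0,0],"translation":[0,0,-0.035],"fingers":1}
    - {"rotation":[0,0,0],"translation":[0,0,0],"fingers":1}
    - {"rotation":[0,0,0],"translation":[0,0,0],"fingers":1}

```text
clock: 34.22
position: [0.47, 0.3457, 0.1588]
orientation: [0.001, 0.831, 0.556, 0.002]
ft_force: [0.6, 0.2, 0.3]
finger_gap: 0.0869
```

```bash
python3 lidm.py pink .453 .379 0 w16; python3 -c "from bench import robot;print(robot.state()['orientation'])"
```

```text
tcp [0.4699 0.3457 0.1589]
rim px [304.1 168.8] [134.  146.1] rim@z+.02 [0.4486 0.379 ] height from dia: 0.0366
knob px [308.  174.4] [297 163  24  25 345] 1.3 knob@z+.04 [0.4518 0.3798]
[0.00152618 0.83105843 0.55617884 0.00215832]
```

View pics/w16.png

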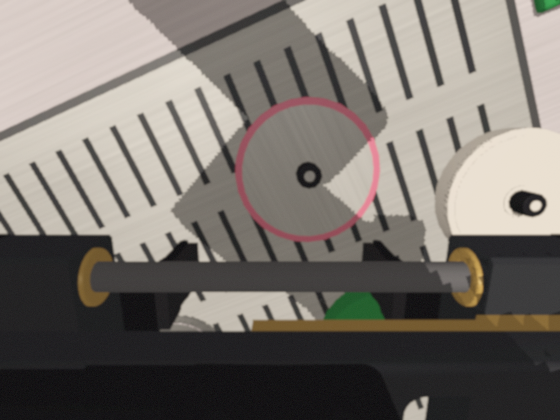

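Wrist view: pink lid alone, rim (305,169), knob (308,174). Knob at (0.4515, 0.3795).

>>> drive_tool:
  moves:
    - {"rotation":[0,0,0],"translation":[-0.018,0.032,0],"fingers":1}
    - {"rotation":[0,0,0],"translation":[-0.003,0,-0.035],"fingers":1}
    - {"rotation":[0,0,0],"translation":[-0.003,0,-0.03],"fingers":1}
    - {"rotation":[0,0,0],"translation":[-0.001,0,-0.02],"fingers":0.8}
    - {"rotation":[0,0,0],"translation":[0,0,0],"fingers":0.8}
    - {"rotation":[0,0,0],"translation":[0,0,0],"fingers":0.8}

```text
clock: 35.02
position: [0.4527, 0.3807, 0.0839]
orientation: [0.003, 0.832, 0.555, 0.014]
ft_force: [0.8, 0.0, 0.6]
finger_gap: 0.071
```

>>> drive_tool:
  moves:
    - {"rotation":[-0.06,0.15,0],"translation":[-0.001,-0.001,-0.01],"fingers":0.8}
    - {"rotation":[0,0,0],"translation":[-0.001,0,-0.015],"fingers":0.7}
    - {"rotation":[0,0,0],"translation":[0,0,0],"fingers":0.6}
    - {"rotation":[0,0,0],"translation":[0,0,0],"fingers":0.6}

```text
clock: 35.52
position: [0.4524, 0.3802, 0.0596]
orientation: [-0.0, 0.832, 0.554, 0.001]
ft_force: [-0.1, 0.9, -0.6]
finger_gap: 0.0541
```

>>> drive_tool:
  moves:
    - {"rotation":[0,0,0],"translation":[-0.001,0,-0.018],"fingers":0.5}
    - {"rotation":[0,0,0],"translation":[0,0,0],"fingers":0.5}
    - {"rotation":[0,0,0],"translation":[0,0,-0.009],"fingers":0.5}
    - {"rotation":[0,0,0],"translation":[0,0,0],"fingers":0.5}

```text
clock: 36.02
position: [0.4509, 0.3801, 0.0304]
orientation: [-0.0, 0.832, 0.554, 0.001]
ft_force: [0.2, -0.4, 0.2]
finger_gap: 0.0436
```

>>> drive_tool:
  moves:
    - {"rotation":[0,0,0],"translation":[0,0,0],"fingers":0}
    - {"rotation":[0,0,0],"translation":[0,0,0],"fingers":0}
    - {"rotation":[0,0,0],"translation":[0,0,0],"fingers":0}
    - {"rotation":[0,0,0],"translation":[0,0,0],"fingers":0}
    - {"rotation":[0,0,0],"translation":[0,0,0],"fingers":0}
    - {"rotation":[0,0,0],"translation":[0,0,0.01],"fingers":0}
    - {"rotation":[0,0,0],"translation":[0,0,0.03],"fingers":0}
    - {"rotation":[0,0,0],"translation":[0,0,0.04],"fingers":0}
    - {"rotation":[0,0,0],"translation":[0,0,0.04],"fingers":0}
    - {"rotation":[0,0,0],"translation":[0,0,0.04],"fingers":0}
    - {"rotation":[0,0,0],"translation":[0,0,0],"fingers":0}

```text
clock: 37.4
position: [0.4492, 0.3792, 0.1969]
orientation: [-0.0, 0.832, 0.554, 0.0]
ft_force: [-0.5, 0.1, -1.7]
finger_gap: 0.0214
```

>>> drive_tool:
  moves:
    - {"rotation":[0,0,0],"translation":[0.002,-0.03,0.01],"fingers":0}
    - {"rotation":[0,0,0],"translation":[0.002,-0.05,0.01],"fingers":0}
    - {"rotation":[0,0,0],"translation":[0.002,-0.05,0.01],"fingers":0}
    - {"rotation":[0,0,0],"translation":[0.002,-0.05,0],"fingers":0}
    - {"rotation":[0,0,0],"translation":[0.002,-0.05,0],"fingers":0}
    - {"rotation":[0,0,0],"translation":[0.002,-0.05,0],"fingers":0}
    - {"rotation":[0,0,0],"translation":[0,-0.05,0],"fingers":0}
    - {"rotation":[0,0,0],"translation":[0,-0.05,0],"fingers":0}
    - {"rotation":[0,0,0],"translation":[0,-0.05,0],"fingers":0}
    - {"rotation":[0,0,0],"translation":[0,-0.05,0],"fingers":0}
    - {"rotation":[0,0,0],"translation":[0,-0.05,0],"fingers":0}
    - {"rotation":[0,0,0],"translation":[0,-0.05,0],"fingers":0}
    - {"rotation":[0,0,0],"translation":[0,-0.04,0],"fingers":0}
    - {"rotation":[0,0,0],"translation":[0,0,0],"fingers":0}
    - {"rotation":[0,0,0],"translation":[0,0,0],"fingers":0}

```text
clock: 39.28
position: [0.445, -0.2569, 0.2105]
orientation: [-0.012, 0.832, 0.555, -0.009]
ft_force: [-0.8, 0.3, -2.3]
finger_gap: 0.0211
```

>>> drive_tool:
  moves:
    - {"rotation":[-0.06,-0.16,0],"translation":[0,-0.04,0],"fingers":0}
    - {"rotation":[0,0,0],"translation":[0,-0.035,-0.01],"fingers":0}
    - {"rotation":[0,0,0],"translation":[0,0,-0.02],"fingers":0}
    - {"rotation":[0,0,0],"translation":[0,0,0],"fingers":0}
    - {"rotation":[0,0,0],"translation":[0,0,0],"fingers":0}

```text
clock: 39.9
position: [0.4444, -0.325, 0.1782]
orientation: [-0.004, 0.83, 0.558, -0.0]
ft_force: [0.1, -0.9, -1.8]
finger_gap: 0.0212
```

>>> drive_tool:
  moves:
    - {"rotation":[-0.04,-0.03,0],"translation":[0.002,-0.016,-0.005],"fingers":0}
    - {"rotation":[0,0,0],"translation":[0,0,-0.01],"fingers":0}
    - {"rotation":[0,0,0],"translation":[0,0,0],"fingers":0}
    - {"rotation":[0,0,0],"translation":[0,0,0],"fingers":0}

```text
clock: 40.4
position: [0.4474, -0.3414, 0.1636]
orientation: [0.002, 0.829, 0.559, 0.0]
ft_force: [-0.4, -0.4, -2.6]
finger_gap: 0.0212
```

Run:
```python
from h import *
p,im=shot('wrist','w17');s=robot.state();print(s['position'],s['orientation'])
T=s['position']
ax=p['view'][:3,:3][1,:2];ax=ax/np.linalg.norm(ax)
for q in((.4465,-.342),T[:2]):
    print('can top arc',np.round(proj(p,[q[0]+ax[0]*.066,q[1]+ax[1]*.066,.078]),1))
print('lid top arc',np.round(proj(p,[T[0]+ax[0]*.066,T[1]+ax[1]*.066,T[2]-.005]),1))
m=mask(im,'pink',90);print([(c,np.flatnonzero(np.diff((m[:,c]>0).astype(int))).tolist()) for c in range(200,361,20)])
```

```text
[ 0.44723838 -0.34114592  0.16352229] [1.42958822e-03 8.29007021e-01 5.59236341e-01 1.74974274e-04]
can top arc [278.8 130.5]
can top arc [280.2 131. ]
lid top arc [279.9 130.2]
[(200, [163, 177]), (220, [149, 161]), (240, [141, 143, 151, 152]), (260, [135, 139]), (280, [131, 145]), (300, [135, 147]), (320, [140, 152]), (340, [150, 162]), (360, [164, 178])]
```

View pics/w17.png

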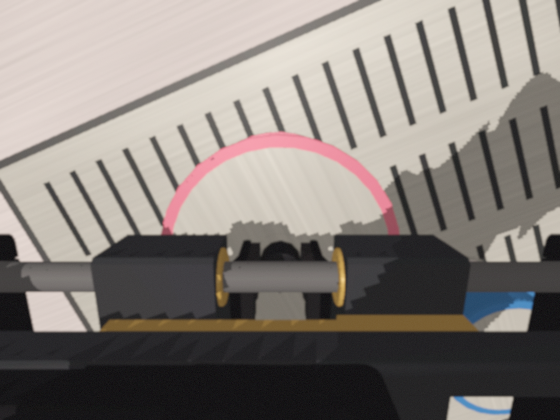

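Wrist view: held pink lid, arc top at (280,132), hides the canister. The predicted canister arc (279,130.5) coincides with it and nothing sticks out. Descending.

>>> drive_tool:
  moves:
    - {"rotation":[0,0,0],"translation":[-0.001,-0.0005,-0.014],"fingers":0}
    - {"rotation":[0,0,0],"translation":[-0.001,0,-0.01],"fingers":0}
    - {"rotation":[0,0,0],"translation":[0,0,-0.005],"fingers":0}
    - {"rotation":[0,0,0],"translation":[0,0,0],"fingers":0}
    - {"rotation":[0,0,0],"translation":[0,0,0],"fingers":0}

```text
clock: 41.08
position: [0.4448, -0.3413, 0.1321]
orientation: [0.001, 0.829, 0.559, 0.0]
ft_force: [0.6, 0.3, -1.3]
finger_gap: 0.021
```

>>> drive_tool:
  moves:
    - {"rotation":[0,0,0],"translation":[0.0015,-0.0005,-0.008],"fingers":0}
    - {"rotation":[0,0,0],"translation":[0,0,-0.005],"fingers":0}
    - {"rotation":[0,0,0],"translation":[0,0,-0.003],"fingers":0}

```text
clock: 41.45
position: [0.4469, -0.3423, 0.1157]
orientation: [0.002, 0.829, 0.559, 0.0]
ft_force: [0.6, -0.1, -1.8]
finger_gap: 0.021
```

>>> drive_tool:
  moves:
    - {"rotation":[0,0,0],"translation":[0,0,-0.004],"fingers":0}
    - {"rotation":[0,0,0],"translation":[0,0,0],"fingers":0}
    - {"rotation":[0,0,0],"translation":[0,0,-0.002],"fingers":0}

```text
clock: 41.82
position: [0.4469, -0.3423, 0.1092]
orientation: [0.002, 0.829, 0.559, 0.0]
ft_force: [-0.2, -0.5, -1.9]
finger_gap: 0.021
```

>>> drive_tool:
  moves:
    - {"rotation":[0,0,0],"translation":[0,0,-0.002],"fingers":0}
    - {"rotation":[0,0,0],"translation":[0,0,-0.002],"fingers":0}

```text
clock: 42.08
position: [0.4469, -0.3423, 0.1086]
orientation: [0.002, 0.829, 0.559, 0.0]
ft_force: [-3.6, 3.2, 14.3]
finger_gap: 0.021
```

Seated contact (14 N) at 0.1086. Releasing.

>>> drive_tool:
  moves:
    - {"rotation":[0,0,0],"translation":[0,0,0],"fingers":0}
    - {"rotation":[0,0,0],"translation":[0,0,0],"fingers":0.6}
    - {"rotation":[0,0,0],"translation":[0,0,0],"fingers":0.6}
    - {"rotation":[0,0,0],"translation":[0,0,0],"fingers":0.6}
    - {"rotation":[0,0,0],"translation":[0,0,0.02],"fingers":0.6}
    - {"rotation":[0,0,0],"translation":[0,0,0.04],"fingers":0.6}
    - {"rotation":[0,0,0],"translation":[0.02,-0.01,0.05],"fingers":0.8}
    - {"rotation":[0,0,0],"translation":[0.03,-0.01,0.05],"fingers":1}
    - {"rotation":[0,0,0],"translation":[0,0,0.04],"fingers":1}
    - {"rotation":[0,0,0],"translation":[0,0,0],"fingers":1}
    - {"rotation":[0,0,0],"translation":[0,0,0],"fingers":1}

```text
clock: 43.45
position: [0.4971, -0.3617, 0.3135]
orientation: [0.001, 0.829, 0.559, 0.0]
ft_force: [-0.3, 0.5, 0.2]
finger_gap: 0.0857
```

```bash
python3 lidm.py pink .4465 -.342 .078 w18
```

```text
tcp [ 0.4973 -0.3619  0.3136]
knob px [281.5 148. ] [272 138  16  17  67] 5.3 knob@z+.04 [ 0.4521 -0.3419]
```

>>> drive_tool:
  moves:
    - {"rotation":[0,-0.05,0],"translation":[0.02,0.05,0.02],"fingers":1}
    - {"rotation":[0,0,0],"translation":[0.02,0.05,0.02],"fingers":1}
    - {"rotation":[0,0,0],"translation":[0,0,0],"fingers":1}
    - {"rotation":[0,0,0],"translation":[0,0,0],"fingers":1}

```text
clock: 44.0
position: [0.5347, -0.2588, 0.3468]
orientation: [-0.003, 0.83, 0.558, 0.002]
ft_force: [-1.0, 0.2, -0.2]
finger_gap: 0.0869
```

```bash
python3 lidm.py pink .4465 -.342 .078 w19; python3 tw.py w18 w19
```

```text
tcp [ 0.5348 -0.2589  0.3468]
knob px [190.  150.3] [178 142  18  15  92] 5.5 knob@z+.04 [ 0.4524 -0.3387]
rim [ 0.4521 -0.3419  0.1063] miss 0.0005
knob [ 0.4521 -0.3419  0.1063] miss 0.0005
```

>>> drive_tool:
  moves:
    - {"rotation":[0,0,0],"translation":[-0.01,0.055,0.01],"fingers":1}
    - {"rotation":[0,0,0],"translation":[-0.01,0.055,0.01],"fingers":1}
    - {"rotation":[0,0,0],"translation":[-0.01,0.055,0.01],"fingers":1}
    - {"rotation":[0,0,0],"translation":[-0.01,0.055,0],"fingers":1}
    - {"rotation":[0,0,0],"translation":[-0.01,0.055,0],"fingers":1}
    - {"rotation":[0,0,0],"translation":[-0.01,0.055,0],"fingers":1}
    - {"rotation":[0,0,0],"translation":[-0.01,0.055,0],"fingers":1}
    - {"rotation":[0,0,0],"translation":[-0.01,0.055,0],"fingers":1}
    - {"rotation":[0,0,0],"translation":[0,0.055,0],"fingers":1}
    - {"rotation":[0,0,0],"translation":[0,0.055,0],"fingers":1}
    - {"rotation":[0,0,0],"translation":[0,0.055,0],"fingers":1}
    - {"rotation":[0,0,0],"translation":[0,0.05,0],"fingers":1}
    - {"rotation":[0,0,0],"translation":[0,0,0],"fingers":1}
    - {"rotation":[0,0,0],"translation":[0,0,0],"fingers":1}

```text
clock: 45.8
position: [0.4522, 0.3972, 0.3615]
orientation: [-0.007, 0.839, 0.544, -0.007]
ft_force: [0.4, -0.5, 0.4]
finger_gap: 0.087
```

Run:
```python
from h import *
b=shot('scene','scene1');a=shot('top','top1')
C={'pink':(.4465,-.342,.078),'blue':(.6263,-.2104,.068),'yellow':(.5878,.1773,.058),'green':(.4807,-.0093,.05)}
for c,(x,y,z) in C.items():
    r=[]
    for p,im in(a,b):
        k,s,d=knob(p,im,[x,y,z+.04]);r.append((k.round(1).tolist(),round(d,1),plane(p,*k,z+.04)[:2].round(4).tolist()))
    print(c,r,tri([ray(a[0],*r[0][0]),ray(b[0],*r[1][0])]))
im=cv2.hconcat([a[1][130:310,220:470],b[1][150:330,80:330]]);cv2.imwrite('pics/fin.png',cv2.resize(im,(800,288),interpolation=2)[:,:,::-1])
```

```text
pink [([425.5, 267.9], np.float64(1.7), [0.4492, -0.3382]), ([123.8, 256.9], np.float64(2.5), [0.4535, -0.3442])] (array([ 0.44905809, -0.3424023 ,  0.10935671]), np.float64(0.0014527571826267141))
blue [([377.0, 206.1], np.float64(1.1), [0.626, -0.2072]), ([210.2, 272.1], np.float64(2.0), [0.6311, -0.2128])] (array([ 0.62759526, -0.2101494 ,  0.09863786]), np.float64(0.001026198081791343))
yellow [([245.6, 216.6], np.float64(0.8), [0.5894, 0.1755]), ([306.9, 178.1], np.float64(2.0), [0.5921, 0.1719])] (array([0.58989497, 0.17554197, 0.09236398]), np.float64(0.0006254328541286481))
green [([308.5, 254.2], np.float64(1.1), [0.4837, -0.01]), ([233.7, 195.0], np.float64(2.2), [0.487, -0.0136])] (array([ 0.48393619, -0.01083588,  0.0840915 ]), np.float64(0.0006128224273884003))
```

View pics/fin.png

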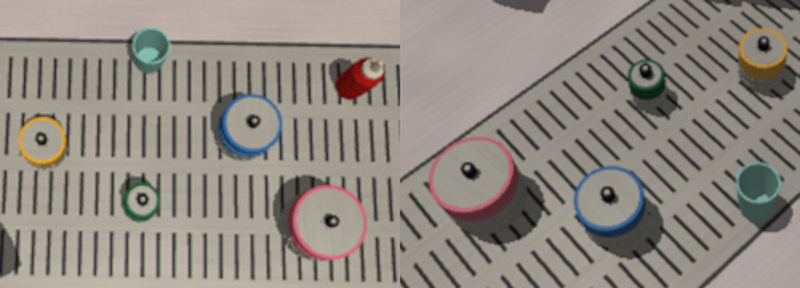

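Combined view: all four lids sit level on matching canisters; tumbler (150,50) and bottle (360,78) stand. Two-view knob heights (pink 0.109, blue 0.099, yellow 0.092, green 0.084) are each 3–6 mm below the nominal knob middle, so no lid rides high. Handing in.

```bash
python3 -c "
from bench import robot
print(robot.hand_in())"
```

```text
the job is handed in; nothing more can be done
None
```

All four lids went onto their own canisters in the order green, yellow, blue, pink. I gripped each by its knob, lowered it to the shoulder, and released it there. The job was handed in at about 46 s, and hand-in reports no verdict.

**Seating:** Yellow, blue and pink stopped with clear contact forces of 12–19 N. Green showed no force peak, but the tool stopped descending at the height expected when seated.

**Final look:** The scene and top views show the four lids level on matching colours, with the tumbler and bottle standing. I did not measure whether the tumbler or bottle had shifted, nor the levelness of the lids in radians.

**Disagreements:**
- The final two-view knob heights read 3–6 mm below nominal for every lid. I put this down to the dark-blob centroid and the calibration.
- Heights worked out from rim diameter on the seated lids read about 11 mm too high (green in its second view about 34 mm). I trusted the contact heights and two-view positions instead.
- The wrist views put the green, blue and pink knobs about 4–5 mm in x from where I released them. Yellow was within 2 mm. The rims (not measured for pink) were within about 1 mm of release, so I took the knob offset to be highlight bias.

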